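Invert a rinsed bottle onto the drying peg

TASK

The square white bottle standing upright on the bench has just been rinsed: put it upside down on the free peg of the drying stand, with the peg up inside its neck and its rim resting fully on the stop collar clamped on that peg, and leave it there. The collar is set to a different height each day, so feel for it; the bottle is thin-walled, so grip it gently (no more than about 25 N), do not drop it or press it on the stand with more than about 15 N, and do not disturb the bottle that is already drying or the other things about.

Things in the scene. Friction and masses are not known exactly. Their poses are not given: they have to be found in the camera images.
- bottle: white open plastic bottle to be dried, standing on the bench at the start: square body 54 x 54 mm, 104 mm high, round shoulder to 117 mm, round neck 38 mm outside, 30 mm bore, rim at 145 mm. Hollow throughout, walls 3 mm; 0.12 kg, centre of mass near 70 mm. Origin: centre of the base's underside; z from base to mouth, x and y square to the flat sides. Dents if gripped hard or rammed
- bottle_mouth (a point): centre of the bottle's open rim, on the bottle's axis, 145 mm from the base
- drying_stand: drying stand, fixed to the bench, at any yaw: steel drip tray 112 x 236 mm, rim 18 mm high, two upright pegs on its long axis (local y) at +65 mm (free) and -65 mm (occupied); two blue bottle caps (42 mm across, tops 24 mm above the bench) lie in the tray between them. Origin: centre of the tray at bench level, z up
- free_peg_tip (a point): rounded tip of the free peg, on its axis, 128 mm above the bench. The steel peg is 26 mm in diameter below the rounding (its top 21 mm). On it a grey stop collar, 47 mm across, with a small brass thumbscrew, is clamped so that its top face, the rim's seat, lies somewhere from 30 to 66 mm above the bench, different each time; no reading gives that height
- drying_bottle: a second bottle of the same kind, already upside down on the other peg, loose; origin at the centre of its base (which is on top, 185 mm above the bench)
- flask: glass flask with a press dish on top, 70 mm across, 112 mm high, standing loose; origin at the centre of its underside
- brass_wool: dark ball-shaped tip cleaner with brass wool, 62 mm across, 55 mm high, loose; origin at the centre of its underside
- solder_reel: reel of solder standing on its flange, 54 mm across, 30 mm high, loose; origin at the centre of its underside
- flux_pot: low round pot, yellow and green, 43 mm across, 19 mm high, loose; origin at the centre of its underside

How it is judged:
By the outcome, as a careful person would: the job done as asked, in the order asked, and still so for the second after the job is handed in, with the robot touching nothing.
It also fails if it takes over 72 s, if anything falls off the work surface, if the arm or the gripper's body presses on something with over 40 N, if the wrist force passes 120 N, or if a joint passes its speed limit or range.

ROBOT

A 6-joint arm with a two-finger parallel gripper is mounted at the origin on a cart in front of the work surface, level with it; the furniture and walls round the work are solid. World frame = base frame: x ahead of the robot, y to its left, z up, the work surface at z = 0. Lengths are in m, angles in degrees, forces in N, time in s.
With the tool pointing down it reaches from about 0.4 to 0.825 m from the base axis. Payload 7 kg.
Tool frame: the origin (TCP) lies at the very end of the fingers, on their centre line; the grasp point (between the pads) lies hold_point_z behind it (hold_point_z is the distance from the TCP to the grasp point, in m); z points along the fingers, y is the direction in which the jaws open and shut (so a half turn about z gives the same grasp; the last joint's range is limited). The gripper opens to 88 mm and grips with 3 to 60 N. Pads are 19 mm wide; open, the fingers measure 130 mm over their backs; the gripper's body (78 mm by 193 mm) begins 47 mm behind the grasp point.
Start: joints at [-55.858, 20.546, 0.682, 0, -70.136, -16.507], TCP at [0.204, -0.643, 0.227] pointing down, gripper open.
Joint ranges: [-176.03, 176.03], [-82.01, 121.73], [-58.28, 71.71], [-173.87, 95.51], [-174.79, -0.11], [-173.66, 173.66]. Speed limits (degrees/s): [136.94, 136.94, 172.46, 180, 180, 180].

INTERFACE

Orientations are given as [roll, pitch, yaw] about the fixed x, y, z axes, in that order (R = Rz(yaw) Ry(pitch) Rx(roll)).
In Python, from plant import get_obs, snapshot, close_job, hold_point_z gives the robot as it stands. The module is installed in compiled form; this text tells all that it offers.
- The arm moves only by the tool jog_arm, never from a script. Its argument "commands" is a list of rows, each a list of 4 numbers: the shift along the world's x, y, z in mm, then the turn about the world's z in degrees. In form: [[x, y, z, turn], ...]. A call has exactly 10 rows; each row shifts and turns the commanded pose from where the row before left it; what a row does not reach is not made up. A row lasts 1/12 s, in which the tool goes at most 41.7 mm and 7.16 degrees, less where a joint would pass 70% of its speed; a pose out of reach is approached as far as the arm can. A call is refused whole if a number of a shift passes 41.7 or a number of a turn 7.16, either way. A call with a gripper value outside its range is refused whole. "fingers" is the finger opening in mm, from 0 to 87.6, set as the call begins (left out, the last holds). The fingers move at their own pace and stop on an object; the grip force is fixed at half the most. Time passes only in rows, so rows that do not move let the fingers close, or fill a call up. It gives the time, the measured TCP pose, the force and the opening at its end, in the units of the state.
- get_obs(): the state, without advancing time (a new reading comes with each control period).
- snapshot(name): name is "scene" or "side" or "wrist"; returns a dict with "image" (384x512x3 uint8, red, green, blue), "fov_y" (degrees; the focal length in pixels is half the picture's height over the tangent of half this angle, whatever the lens; pixels are square), "cx", "cy" (the principal point, pixels), "dist_coeffs" ([k1, k2, p1, p2, k3] as OpenCV has them; the pictures are not rectified), "rvec" (rotation vector, rad) and "tvec" (3), from world to camera coordinates, as OpenCV has them; the wrist camera has in their place "mount" (4x4, takes a point from camera to tool coordinates, whose origin is the TCP and whose axes are the flange's). Camera axes: x right, y down, z forward; pixel columns grow to the right and rows downward; lengths in m; the calibration is good to about 2 mm. A picture is of the moment at which its call begins: read the wrist's pose just before it. There is no depth.
- close_job(): hands the job in, once; it reports no verdict.
The state is a dict: "clock": time; "joint_pos": joint angles; "qvel": joint speeds; "tau": joint torques, N m; "tool_pos": TCP position; "orientation": TCP orientation; "force": force on the tool from outside, world axes, zero at the start; "moment": the same for the moment, N m; "opening": finger opening in m.
Only numpy, scipy, OpenCV 4.12 (cv2) and the standard library are available. Lean on these libraries where they do the work, as an engineer would, in place of code of your own. Each camera call takes 0.05 s, during which the arm holds its last target.

## Working session

There is one attempt and no reset: what is moved stays moved. The work goes in short steps, Python scripts to look and compute and a tool call to move; the robot and the scene stay as the last step left them, time stands still between calls to the robot, and variables do not carry over. Pictures are saved under pics/ and viewed, and the job is handed in when it is done.

Besides the shell and the picture viewer there is one more tool, called after ">>>" in YAML: its name, and indented under it one key for each argument. jog_arm: Moves the arm, as the interface text tells. Its arguments: {"type":"object","properties":{"commands":{"type":"array","items":{"type":"array","items":{"type":"number"}}},"fingers":{"type":"number"}},"required":["commands"]}

```bash
mkdir -p pics; ls
cat > h.py <<'E'
import numpy as np, cv2, json, pickle
from plant import get_obs, snapshot, close_job, hold_point_z
def shot(name,tag):
    o=get_obs(); s=snapshot(name); s['obs']=o
    pickle.dump(s,open(f'pics/{tag}.pkl','wb')); cv2.imwrite(f'pics/{tag}.png',s['image'][:,:,::-1]); return s
def K(s):
    f=384/2/np.tan(np.radians(s['fov_y'])/2); return np.array([[f,0,s['cx']],[0,f,s['cy']],[0,0,1.]])
def Rrpy(r):
    a,b,c=np.radians(r); X=cv2.Rodrigues(np.array([a,0,0.]))[0];Y=cv2.Rodrigues(np.array([0,b,0.]))[0];Z=cv2.Rodrigues(np.array([0,0,c]))[0]
    return Z@Y@X
def ext(s):
    if 'mount' in s:
        T=np.eye(4);T[:3,:3]=Rrpy(s['obs']['orientation']);T[:3,3]=s['obs']['tool_pos']
        W=np.linalg.inv(T@np.array(s['mount'])); return W[:3,:3],W[:3,3]
    return cv2.Rodrigues(np.array(s['rvec'],float))[0],np.array(s['tvec'],float).ravel()
def proj(s,P):
    R,t=ext(s); return cv2.projectPoints(np.array(P,float).reshape(-1,3),cv2.Rodrigues(R)[0],t,K(s),np.array(s['dist_coeffs'],float))[0].reshape(-1,2)
def ray(s,uv):
    R,t=ext(s); n=cv2.undistortPoints(np.array(uv,float).reshape(-1,1,2),K(s),np.array(s['dist_coeffs'],float)).reshape(-1,2)
    d=np.c_[n,np.ones(len(n))]@R; return -R.T@t,d
def onz(s,uv,z):
    c,d=ray(s,uv); return c+d*((z-c[2])/d[:,2])[:,None]
E
python3 - <<'E'
from h import *
print(get_obs(),hold_point_z)
for n in ['scene','side','wrist']:
    s=shot(n,n+'0'); print(n,s['fov_y'],s['cx'],s['cy'],s['dist_coeffs'],s.get('mount'))
    if 'mount' not in s:
        R,t=ext(s);print(-R.T@t,R[2])
E
```

```text
pics
{'clock': 0.0, 'joint_pos': array([-5.58579432e+01,  2.05914494e+01,  6.32039884e-01, -1.86089449e-02,
       -7.01364777e+01, -1.65068541e+01]), 'qvel': array([ 0.05473668,  0.00400233,  0.06541684,  0.03561477, -0.06208445,
       -0.06992218]), 'tau': array([ 1.49039308e-03, -5.82712018e+01,  2.93055385e+01,  6.99716359e+00,
        6.83041246e-03, -1.23744012e-04]), 'tool_pos': array([ 0.20430165, -0.64280913,  0.22561412]), 'orientation': array([ 1.79903094e+02, -1.04743746e-02, -1.62371126e+02]), 'force': array([ 0.03918031, -0.1389078 ,  0.39984319]), 'moment': array([ 0.01969062,  0.06627803, -0.02911224]), 'opening': 0.08744707871310475} 0.0188
scene 57.618773280649954 254.3744701843307 193.9045135530126 [-0.00413131  0.          0.          0.          0.        ] None
[-0.13543214 -0.43357066  0.54929978] [ 0.72335698  0.54887656 -0.4189143 ]
side 50.72551768134762 259.7310439067169 194.51615970073368 [-0.11143868  0.          0.          0.          0.        ] None
[-0.25200599  0.07539727  0.89137774] [ 0.72889116 -0.00659238 -0.68459785]
wrist 65.34306013619049 257.9341700310822 193.92424809209342 [-0.03874265  0.          0.          0.          0.        ] [[-1.23826645e-04 -9.58784814e-01 -2.84133183e-01  7.65828918e-02]
 [ 9.99999535e-01 -3.90327035e-04  8.81322775e-04  4.50762091e-04]
 [-9.55903756e-04 -2.84132942e-01  9.58784417e-01 -1.59356699e-01]
 [ 0.00000000e+00  0.00000000e+00  0.00000000e+00  1.00000000e+00]]
```

View pics/scene0.png

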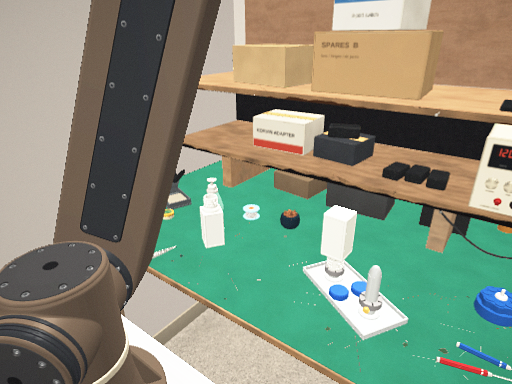

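View pics/side0.png

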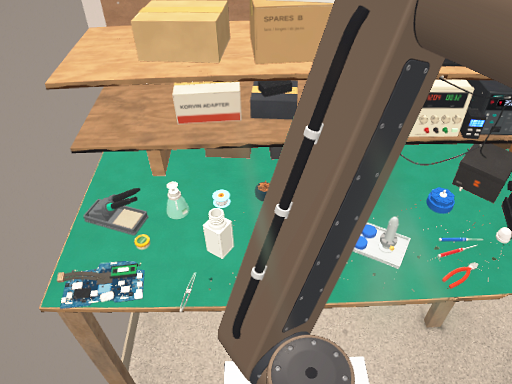

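View pics/wrist0.png

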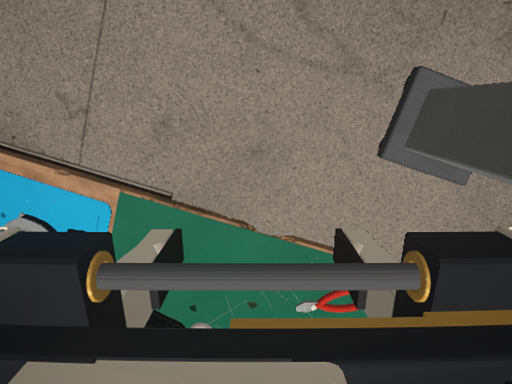

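Run:
```python
import cv2,numpy as np
a=cv2.imread('pics/side0.png');b=cv2.imread('pics/scene0.png')
A=cv2.resize(a[165:275,160:260],None,fx=5,fy=5,interpolation=cv2.INTER_CUBIC)
cv2.imwrite('pics/c1.png',A)
cv2.imwrite('pics/c2.png',cv2.resize(b[165:265,150:310],None,fx=5,fy=5,interpolation=cv2.INTER_CUBIC))
cv2.imwrite('pics/c3.png',cv2.resize(b[195:345,290:420],None,fx=4,fy=4,interpolation=cv2.INTER_CUBIC))
cv2.imwrite('pics/c4.png',cv2.resize(a[205:275,340:420],None,fx=6,fy=6,interpolation=cv2.INTER_CUBIC))
```

```text
(no output)
```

View pics/c1.png

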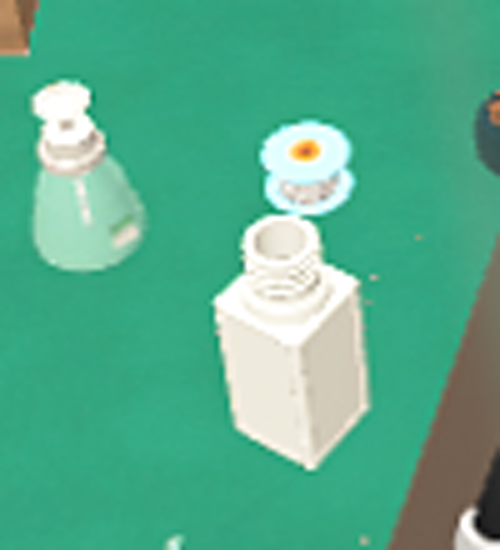

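View pics/c2.png

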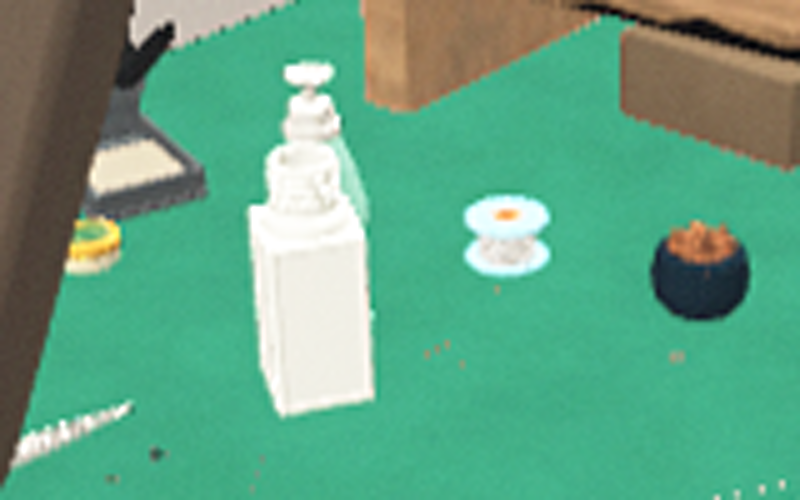

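View pics/c3.png

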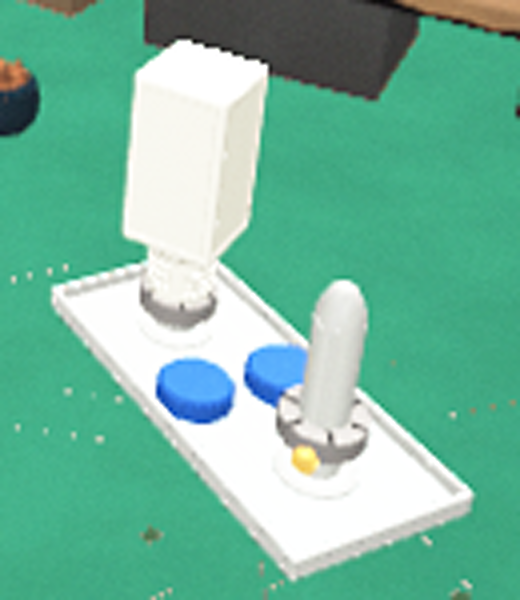

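View pics/c4.png

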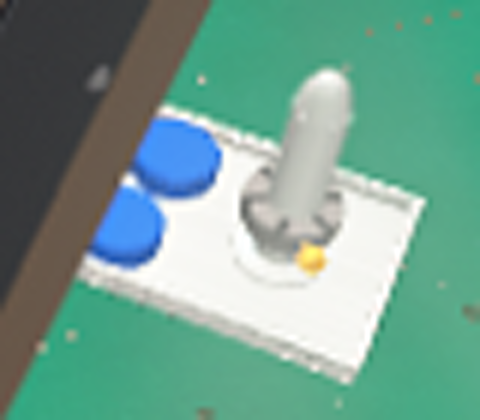

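```bash
cat > fit.py <<'E'
from h import *
from scipy.optimize import least_squares
import itertools
sc=pickle.load(open('pics/scene0.pkl','rb'));si=pickle.load(open('pics/side0.pkl','rb'))
S=lambda p:np.array(p,float)/5+[160,165]-0.4
C=lambda p:np.array(p,float)/5+[150,165]-0.4
D=lambda p:np.array(p,float)/4+[290,195]-0.4
E=lambda p:np.array(p,float)/6+[340,205]-0.4
print('bottle base corners side',onz(si,S([[235,430],[310,468],[368,408]]),0)[:,:2],'rim',onz(si,S([[282,239]]),.145)[0,:2])
print('scene',onz(sc,C([[283,415],[373,400]]),0)[:,:2],'rim',onz(sc,C([[303,160]]),.145)[0,:2])
print('tray scene',onz(sc,D([[55,290],[295,570],[470,492]]),.018)[:,:2],'tip',onz(sc,D([[345,282]]),.128)[0,:2])
print('tray side',onz(si,E([[425,200],[352,374]]),.018)[:,:2],'tip',onz(si,E([[328,70]]),.128)[0,:2])
db=onz(sc,D([[135,72],[183,40],[268,65],[222,98]]),.185)[:,:2];print('dry',db,db.mean(0))
print('reel',onz(si,S([[305,150]]),.03)[0,:2],onz(sc,C([[507,215]]),.03)[0,:2])
print('flask',onz(si,S([[62,100]]),.112)[0,:2],onz(sc,C([[308,72]]),.112)[0,:2])
print('wool',onz(sc,C([[700,270]]),.028)[0,:2])
print('flux',onz(si,[[142,241]],.015)[0,:2])
E
python3 fit.py
```

```text
bottle base corners side [[0.47201458 0.2217998 ]
 [0.44378071 0.17819911]
 [0.48567064 0.14703239]] rim [0.4796498  0.18254395]
scene [[0.44422005 0.17892325]
 [0.4858374  0.14804265]] rim [0.478171   0.18330384]
tray scene [[ 0.50535375 -0.09830371]
 [ 0.38053374 -0.30086868]
 [ 0.48219936 -0.35382439]] tip [ 0.46338423 -0.28056454]
tray side [[ 0.48050539 -0.35826606]
 [ 0.38143821 -0.2959634 ]] tip [ 0.4639557  -0.28213816]
dry [[ 0.50409035 -0.140309  ]
 [ 0.55638885 -0.14466371]
 [ 0.55528514 -0.19662253]
 [ 0.50442553 -0.19154241]] [ 0.53004747 -0.16828441]
reel [0.66944378 0.18896396] [0.66928389 0.19147075]
flask [0.62992917 0.32261817] [0.63012053 0.32581876]
wool [0.68299373 0.05200153]
flux [0.49993835 0.40806214]
```

Run:
```python
import cv2,numpy as np
a=cv2.imread('pics/side0.png');b=cv2.imread('pics/scene0.png')
A=cv2.resize(b[120:270,180:480],None,fx=2.6,fy=2.6,interpolation=cv2.INTER_CUBIC)
B=cv2.resize(a[70:200,50:350],None,fx=2.6,fy=2.6,interpolation=cv2.INTER_CUBIC)[:200*2]
cv2.imwrite('pics/c5.png',A);cv2.imwrite('pics/c6.png',B)
```

```text
(no output)
```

View pics/c5.png

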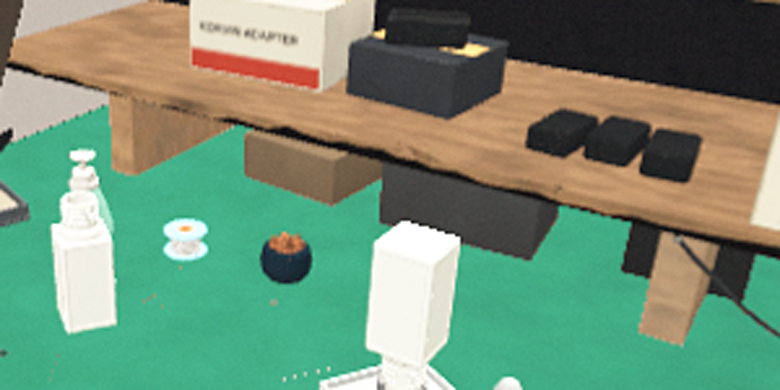

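View pics/c6.png

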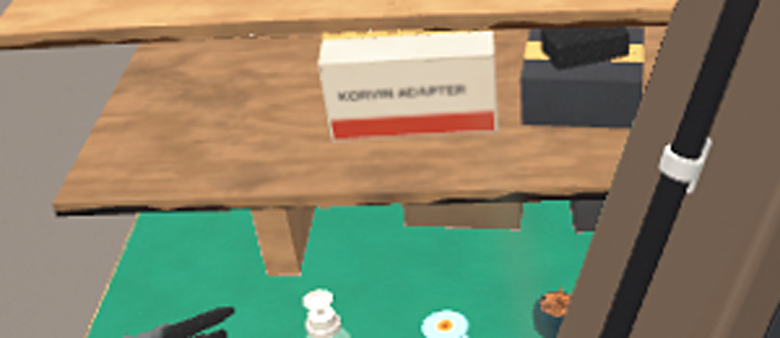

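>>> jog_arm:
  commands:
    - [0, 0, 20, 0]
    - [0, 0, 20, 0]
    - [0, 20, 20, 0]
    - [0, 30, 10, 0]
    - [10, 40, 0, 7]
    - [10, 40, 0, 7]
    - [10, 40, 0, 7]
    - [10, 40, 0, 7]
    - [10, 40, 0, 7]
    - [10, 40, 0, 7]
  fingers: 86

```text
clock: 0.98
tool_pos: [0.2641, -0.3515, 0.2963]
orientation: [180.0, 0.0, -120.1]
force: [1.2, 0.1, 0.1]
opening: 0.086
```

```bash
cat >> h.py <<'E'
def edge(s1,u1,s2,u2):
    c1,d1=ray(s1,[u1]);c2,d2=ray(s2,[u2])
    a=np.array([[d1[0,0],-d2[0,0]],[d1[0,2],-d2[0,2]]]);t=np.linalg.solve(a,[c2[0]-c1[0],c2[2]-c1[2]])
    return c1+t[0]*d1[0],c2+t[1]*d2[0]
E
python3 - <<'E'
from h import *
sc=pickle.load(open('pics/scene0.pkl','rb'));si=pickle.load(open('pics/side0.pkl','rb'))
for u1,u2 in [((333.8,180.2),(203.8,149.2)),((260,159),(203.8,149.2)),((440,213),(100,152))]:
    print(edge(sc,u1,si,u2))
print('front edge',onz(si,[[150,306],[480,303]],0)[:,:2],onz(sc,[[200,292],[290,357]],0)[:,:2])
c,d=ray(sc,[[290+322/4,195+412/4]]);p=np.array([.4637,-.2814]);t=np.dot(p-c[:2],d[0,:2])/np.dot(d[0,:2],d[0,:2]);print('collar z?',c+t*d[0])
c,d=ray(si,[[340+292/6,205+208/6]]);t=np.dot(p-c[:2],d[0,:2])/np.dot(d[0,:2],d[0,:2]);print('collar z?',c+t*d[0])
o=get_obs();print(o['joint_pos'],o['orientation'])
E
```

```text
(array([ 0.71208169, -0.06811239,  0.17541385]), array([0.71208169, 0.22909888, 0.17541385]))
(array([0.676623  , 0.15985782, 0.20174666]), array([0.676623  , 0.22344581, 0.20174666]))
(array([ 0.7839525 , -0.33484323,  0.1244794 ]), array([0.7839525, 0.5766068, 0.1244794]))
front edge [[ 0.29573282  0.35390558]
 [ 0.26841044 -0.48912394]] [[ 0.30074047  0.05999169]
 [ 0.27169177 -0.20421122]]
collar z? [ 0.4635472  -0.28080091  0.04442494]
collar z? [ 0.46152553 -0.28569682  0.0366439 ]
[-2.72172276e+01 -4.86999818e+00 -2.03665881e+01 -9.12954890e-03
 -7.45053683e+01 -2.83520301e+00] [ 1.79997609e+02  8.69001656e-03 -1.20054870e+02]
```

>>> jog_arm:
  commands:
    - [25, 40, 0, 0]
    - [25, 40, 0, 0]
    - [25, 40, 0, 0]
    - [25, 40, 0, 0]
    - [25, 40, 0, -2]
    - [20, 40, -10, -2]
    - [20, 40, -10, -1.4]
    - [20, 40, -10, 0]
    - [15, 40, -10, 0]
    - [0, 30, -10, 0]

```text
clock: 1.82
tool_pos: [0.4453, 0.0033, 0.2492]
orientation: [-180.0, 0.0, -125.7]
force: [1.5, 0.3, 0.4]
opening: 0.0859
```

>>> jog_arm:
  commands:
    - [3.5, 20, 0, 0]
    - [3.5, 30, 0, 0]
    - [3.5, 30, 0, 0]
    - [3.5, 30, 0, 0]
    - [3.5, 30, 0, 0]
    - [3.5, 20, -5, 0]
    - [3.5, 10, -10, 0]
    - [3.5, 6, -10, 0]
    - [3.5, 2, -10, 0]
    - [2, 1, -10, 0]

```text
clock: 2.65
tool_pos: [0.4772, 0.1789, 0.2033]
orientation: [180.0, -0.1, -125.8]
force: [0.6, -2.0, -0.5]
opening: 0.0865
```

Run:
```python
from h import *
s=shot('wrist','w1'); print(s['obs']['tool_pos'])
for z,r in ((.145,.019),(.145,.015)):
    a=np.linspace(0,6.283,60); P=np.c_[.479+r*np.cos(a),.183+r*np.sin(a),0*a+z]
    uv=proj(s,P); print(uv.mean(0))
    im=s['image'][:,:,::-1].copy()
    cv2.polylines(im,[np.round(uv).astype(int)],True,(0,0,255),1)
y=np.radians(-35.5)
c=[[.479+.027*(sx*np.cos(y)-sy*np.sin(y)),.183+.027*(sx*np.sin(y)+sy*np.cos(y)),.104] for sx,sy in((1,1),(1,-1),(-1,-1),(-1,1))]
cv2.polylines(im,[np.round(proj(s,c)).astype(int)],True,(0,0,255),1)
cv2.imwrite('pics/w1o.png',im)
```

```text
[0.47716903 0.17889334 0.20329963]
[258.33540072 213.95410548]
[258.40408253 214.01091051]
```

View pics/w1o.png

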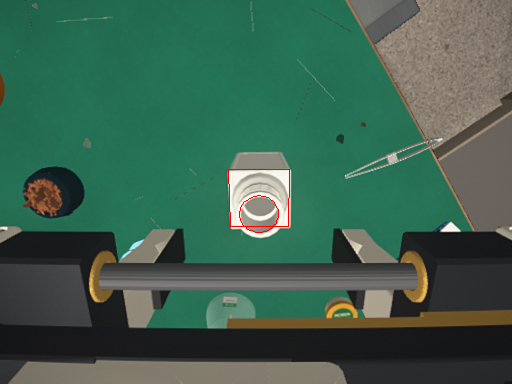

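>>> jog_arm:
  commands:
    - [0, 0, -15, 0]
    - [0, 0, -20, 0]
    - [0, 0, -20, 0]
    - [0, 0, -20, 0]
    - [0, 0, -15, 0]
    - [0, 0, -12, 0]
    - [0, 0, -8, 0]
    - [0, 0, -5, 0]
    - [0, 0, 0, 0]
    - [0, 0, 0, 0]
  fingers: 60

```text
clock: 3.53
tool_pos: [0.4774, 0.1793, 0.0901]
orientation: [-180.0, 0.0, -125.8]
force: [0.7, 0.7, 0.7]
opening: 0.0605
```

Run:
```python
from h import *
s=shot('wrist','w2'); o=s['obs'];print(o['tool_pos'],o['orientation'],o['opening'],o['force'],o['joint_pos'])
s=shot('side','s2')
```

```text
[0.47742078 0.1792537  0.09007563] [-1.79989350e+02  5.48541136e-03 -1.25781545e+02] 0.06052575020803509 [0.72653231 0.71625969 0.65782885] [ 4.26794141e+01  1.28958113e+01 -3.02677064e+01  1.28036543e-02
 -4.68289780e+01 -7.84697195e+01]
```

View pics/w2.png

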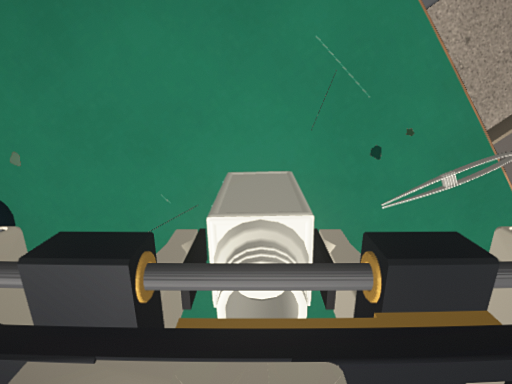

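View pics/s2.png

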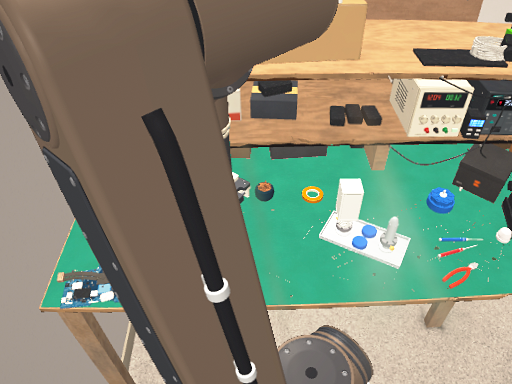

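>>> jog_arm:
  commands:
    - [1, 2, -1, 0]
    - [1, 1, 0, 0]
    - [0, 0, 0, 0]
    - [0, 0, 0, 0]
    - [0, 0, 0, 0]
    - [0, 0, 0, 0]
    - [0, 0, 0, 0]
    - [0, 0, 0, 0]
    - [0, 0, 0, 0]
    - [0, 0, 0, 0]
  fingers: 53.5

```text
clock: 4.47
tool_pos: [0.4795, 0.183, 0.0892]
orientation: [-180.0, 0.1, -125.7]
force: [-2.4, 2.4, 5.4]
opening: 0.054
```

Run:
```python
from h import *
o=get_obs();print(o['tool_pos'],o['orientation'],o['opening'],o['force'],o['moment'])
```

```text
[0.47950678 0.1829682  0.08920012] [-1.79987658e+02  6.36741277e-02 -1.25749062e+02] 0.05396143600450818 [-2.35192744  2.39785075  5.42860733] [1.04328502 0.74222434 0.0290397 ]
```

>>> jog_arm:
  commands:
    - [0, 0, 2, 0]
    - [0, 0, 3, 0]
    - [0, 0, 5, 0]
    - [0, 0, 5, 0]
    - [0, 0, 5, 0]
    - [0, 0, 5, 0]
    - [0, 0, 5, 0]
    - [0, 0, 0, 0]
    - [0, 0, 0, 0]
    - [0, 0, 0, 0]

```text
clock: 5.3
tool_pos: [0.4791, 0.1824, 0.1187]
orientation: [180.0, -0.0, -125.8]
force: [0.2, -0.1, -1.5]
opening: 0.0535
```

Run:
```python
from h import *
for n in ('wrist','scene'):
  s=shot(n,n+'3');o=s['obs'];print(o['tool_pos'],o['orientation'],o['opening'],o['force'],o['moment'])
```

```text
[0.47907008 0.18243121 0.11871259] [ 1.79993079e+02 -1.95816266e-03 -1.25771473e+02] 0.053477935586244106 [ 0.15554558 -0.10227193 -1.51574105] [0.00527329 0.09126303 0.04763992]
[0.47899295 0.18238468 0.11854591] [ 1.79988809e+02 -2.30252513e-02 -1.25768682e+02] 0.053945520833185476 [-0.22111585  0.12347975 -1.18638916] [0.02519699 0.09638673 0.05077922]
```

View pics/wrist3.png

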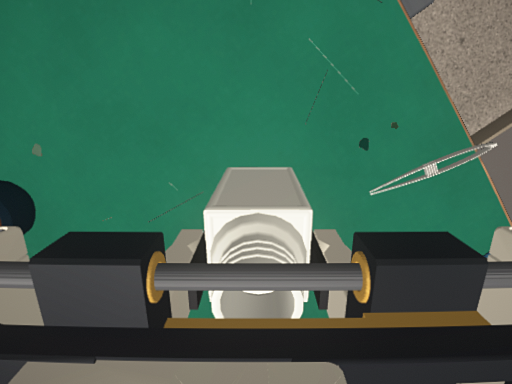

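View pics/scene3.png

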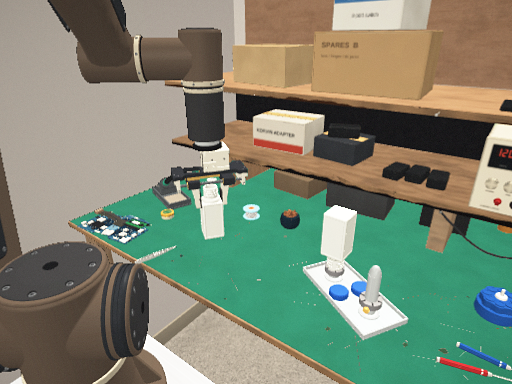

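>>> jog_arm:
  commands:
    - [1, -8, 0, 0]
    - [1, -16, 0, 0]
    - [2, -20, 0, 0]
    - [2, -22, 0, 0]
    - [2, -22, 0, 0]
    - [1, -22, 0, 0]
    - [1, -18, -4, 0]
    - [1, -12, -6, 0]
    - [0, -8, -6, 0]
    - [0, -4, -6, 0]

```text
clock: 6.23
tool_pos: [0.4899, 0.0294, 0.096]
orientation: [180.0, -0.0, -125.8]
force: [-0.5, 1.0, -1.1]
opening: 0.0537
```

>>> jog_arm:
  commands:
    - [0, 0, -3, 0]
    - [0, 0, -2, 0]
    - [0, 0, -1, 0]
    - [0, 0, -1, 0]
    - [0, 0, -1, 0]
    - [0, 0, -1, 0]
    - [0, 0, -1, 0]
    - [0, 0, 0, 0]
    - [0, 0, 0, 0]
    - [0, 0, 0, 0]

```text
clock: 7.07
tool_pos: [0.4905, 0.0312, 0.0891]
orientation: [-179.9, 0.1, -125.7]
force: [-9.4, 2.1, 22.7]
opening: 0.054
```

Run:
```python
from h import *
o=get_obs();print(o['tool_pos'],o['orientation'],o['opening'],o['force'],o['moment'],o['clock'])
s=shot('scene','sc4')
```

```text
[0.49054842 0.03121777 0.08909424] [-1.79943238e+02  7.77356925e-02 -1.25684501e+02] 0.05400381785450354 [-9.44430611  2.0904664  22.72171744] [ 1.21486668  3.94672545 -0.06888228] 7.0667
```

Run:
```python
import numpy as np
f=np.radians(np.arange(0,91,5));x=-27*np.cos(f)+96.5*np.sin(f);z=27*np.sin(f)+96.5*np.cos(f)
b=np.array([.584,.812])
for i in range(18): d=x[i+1]-x[i]; print(5*i+5,np.round([d*b[0],d*b[1],z[i+1]-z[i]],1),round(x[i+1],1),round(z[i+1],1))
```

```text
5 [5.  6.9 2. ] -18.5 98.5
10 [5.1 7.  1.2] -9.8 99.7
15 [5.1 7.1 0.5] -1.1 100.2
20 [ 5.1  7.1 -0.3] 7.6 99.9
25 [ 5.1  7.  -1. ] 16.3 98.9
30 [ 5.   6.9 -1.8] 24.9 97.1
35 [ 4.9  6.8 -2.5] 33.2 94.5
40 [ 4.7  6.6 -3.3] 41.3 91.3
45 [ 4.6  6.3 -4. ] 49.1 87.3
50 [ 4.3  6.  -4.6] 56.6 82.7
55 [ 4.1  5.7 -5.2] 63.6 77.5
60 [ 3.8  5.3 -5.8] 70.1 71.6
65 [ 3.5  4.9 -6.4] 76.0 65.3
70 [ 3.2  4.4 -6.9] 81.4 58.4
75 [ 2.8  3.9 -7.3] 86.2 51.1
80 [ 2.4  3.3 -7.7] 90.3 43.3
85 [ 2.   2.8 -8. ] 93.8 35.3
90 [ 1.6  2.2 -8.3] 96.5 27.0
```

>>> jog_arm:
  commands:
    - [0, 0, 1, 0]
    - [1, 1.5, 0.5, 0]
    - [1, 1.5, 0, 0]
    - [1, 1.5, 0, 0]
    - [1, 1.5, 0, 0]
    - [1, 1.5, 0, 0]
    - [1, 1.5, 0, 0]
    - [0, 0, 0, 0]
    - [0, 0, 0, 0]
    - [0, 0, 0, 0]

```text
clock: 7.95
tool_pos: [0.4964, 0.0396, 0.09]
orientation: [-179.9, -0.0, -125.7]
force: [-7.5, 0.5, 18.2]
opening: 0.0539
```

Run:
```python
from h import *
s=shot('wrist','w5');o=s['obs'];print(o['tool_pos'],o['orientation'],o['opening'],o['force'],o['moment'],o['clock'])
```

```text
[0.49635216 0.03961688 0.09000611] [-1.79949187e+02 -2.16144938e-03 -1.25681774e+02] 0.05390681312342303 [-7.48328635  0.52002357 18.24334057] [-0.20722367  3.06387245  0.08817972] 7.95
```

View pics/w5.png

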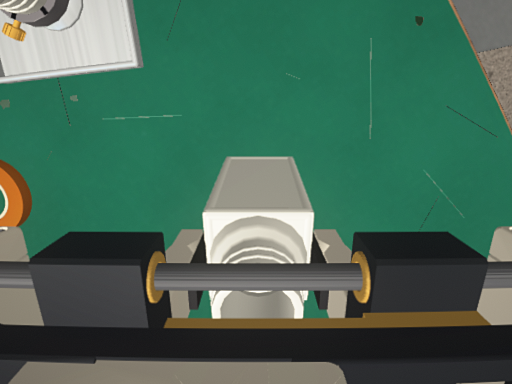

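>>> jog_arm:
  commands:
    - [0, 0, 1, 0]
    - [0, 0, 0.5, 0]
    - [0, 0, 0, 0]
    - [0, 0, 0, 0]
    - [0, 0, 0, 0]
    - [0, 0, 0, 0]
    - [0, 0, 0, 0]
    - [0, 0, 0, 0]
    - [0, 0, 0, 0]
    - [0, 0, 0, 0]

```text
clock: 8.83
tool_pos: [0.4965, 0.0397, 0.09]
orientation: [-180.0, 0.0, -125.8]
force: [-2.0, -0.2, 4.9]
opening: 0.054
```

>>> jog_arm:
  commands:
    - [0, 0, 0, 0]
    - [0, 0, 0, 0]
    - [0, 0, 0, 0]
    - [0, 0, 0, 0]
    - [2.3, 3.3, 0, 0]
    - [2.3, 3.3, 0, 0]
    - [2.3, 3.3, 0, 0]
    - [2.3, 3.3, 0, 0]
    - [0, 0, 0, 0]
    - [0, 0, 0, 0]
  fingers: 62

```text
clock: 9.67
tool_pos: [0.5055, 0.053, 0.0897]
orientation: [180.0, -0.0, -125.7]
force: [0.6, -0.5, -0.7]
opening: 0.0621
```

>>> jog_arm:
  commands:
    - [0, 0, 0, 0]
    - [0, 0, 0, 0]
    - [0, 0, 0, 0]
    - [0, 0, 0, 0]
    - [0, 0, 0, 0]
    - [0, 0, 0, 0]
    - [0, 0, 0, 0]
    - [0, 0, 0, 0]
    - [0, 0, 0, 0]
    - [0, 0, 0, 0]
  fingers: 53.6

```text
clock: 10.5
tool_pos: [0.5053, 0.0527, 0.0898]
orientation: [180.0, -0.0, -125.8]
force: [-0.5, 0.8, 0.5]
opening: 0.0538
```

Run:
```python
from h import *
s=shot('wrist','w6');o=s['obs'];print(o['tool_pos'],o['orientation'],o['opening'],o['force'],o['moment'],o['clock'])
```

```text
[0.50530856 0.05267905 0.08977738] [ 1.79995807e+02 -6.33123578e-03 -1.25764997e+02] 0.05377023973049917 [-0.53418529  0.84007668  0.54904486] [0.10381612 0.45186512 0.00515934] 10.5
```

View pics/w6.png

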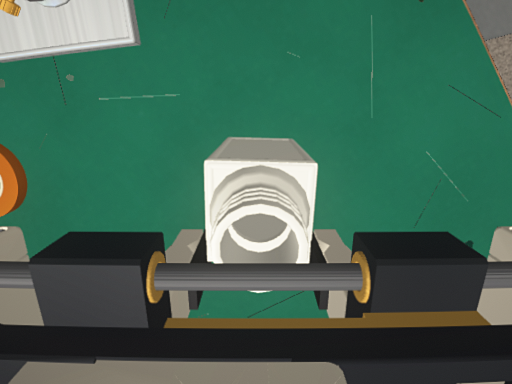

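>>> jog_arm:
  commands:
    - [0, 0, -1.5, 0]
    - [1.5, 2, 0, 0]
    - [1.5, 2, 0, 0]
    - [1.5, 2, 0, 0]
    - [1.5, 2, 0, 0]
    - [1.5, 2, 0, 0]
    - [1.5, 2, 0, 0]
    - [1.5, 2, 0, 0]
    - [0, 0, 0, 0]
    - [0, 0, 0, 0]

```text
clock: 11.38
tool_pos: [0.516, 0.0668, 0.0884]
orientation: [-180.0, 0.0, -125.8]
force: [-1.7, 1.3, 4.5]
opening: 0.054
```

Run:
```python
from h import *
s=shot('wrist','w7');o=s['obs'];print(o['tool_pos'],o['orientation'],o['opening'],o['force'],o['moment'],o['clock'])
s=shot('scene','sc7')
```

```text
[0.51603436 0.0668415  0.08844356] [-1.79991770e+02  9.42112442e-03 -1.25752123e+02] 0.05401983955399073 [-1.74369567  1.31820899  4.51784085] [0.28996531 1.00906612 0.00746317] 11.3833
```

View pics/w7.png

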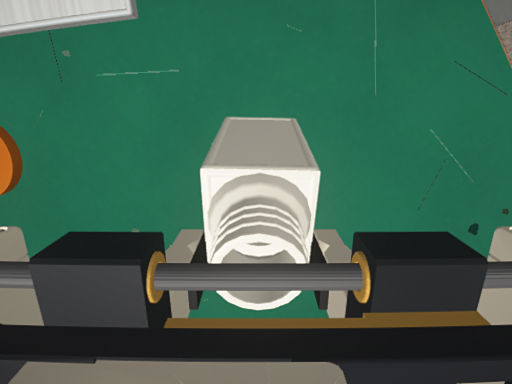

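View pics/sc7.png

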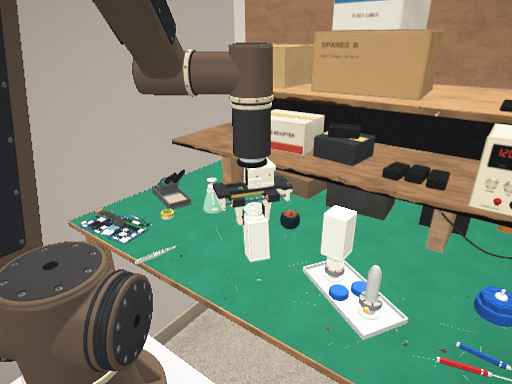

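>>> jog_arm:
  commands:
    - [4.9, 6.8, -1.0, 0]
    - [4.8, 6.7, -1.7, 0]
    - [4.7, 6.6, -2.4, 0]
    - [4.6, 6.4, -3.1, 0]
    - [4.4, 6.2, -3.8, 0]
    - [4.2, 5.8, -4.4, 0]
    - [4.0, 5.5, -5, 0]
    - [0, 0, 0, 0]
    - [0, 0, 0, 0]
    - [0, 0, 0, 0]

```text
clock: 12.32
tool_pos: [0.5472, 0.1107, 0.0666]
orientation: [180.0, -0.0, -125.8]
force: [-1.1, -0.9, -1.8]
opening: 0.0541
```

Run:
```python
from h import *
s=shot('wrist','w8');o=s['obs'];print(o['tool_pos'],o['orientation'],o['opening'],o['force'],o['moment'],o['clock'])
s=shot('scene','sc8')
```

```text
[0.54719576 0.11069455 0.06657151] [ 1.79974842e+02 -2.11248084e-02 -1.25767310e+02] 0.054075174653783926 [-1.14865979 -0.93543443 -1.77000634] [ 0.07218286  0.03580583 -0.03741452] 12.3167
```

View pics/w8.png

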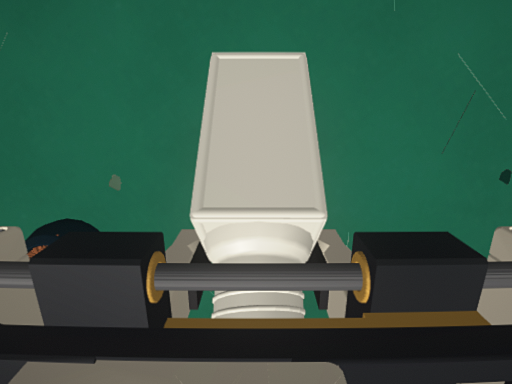

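View pics/sc8.png

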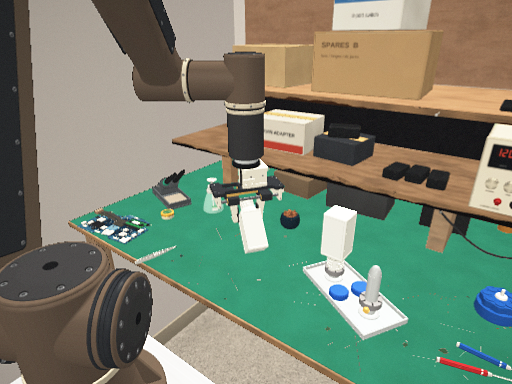

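>>> jog_arm:
  commands:
    - [3.7, 5.2, -5.2, 0]
    - [3.4, 4.7, -5.7, 0]
    - [3.1, 4.3, -6.2, 0]
    - [2.7, 3.7, -6.7, 0]
    - [2.4, 3.3, -7, 0]
    - [1.9, 2.7, -7.2, 0]
    - [1.6, 2.2, -7.4, 0]
    - [0, 0, 0, 0]
    - [0, 0, 0, 0]
    - [0, 0, 0, 0]

```text
clock: 13.25
tool_pos: [0.5653, 0.1362, 0.0209]
orientation: [179.9, -0.1, -125.8]
force: [0.5, 0.3, -1.2]
opening: 0.054
```

Run:
```python
from h import *
s=shot('wrist','w9');o=s['obs'];print(o['tool_pos'],o['orientation'],o['opening'],o['force'],o['moment'],o['clock'])
s=shot('scene','sc9')
cv2.imwrite('pics/sc9c.png',cv2.resize(s['image'][150:300,150:350,::-1],None,fx=3.5,fy=3.5))
```

```text
[0.56534093 0.13621177 0.02090738] [ 1.79942375e+02 -1.02572390e-01 -1.25790020e+02] 0.05403607913685489 [ 0.54459112  0.28438684 -1.19264602] [ 0.03977654  0.02517724 -0.03470487] 13.25
```

View pics/w9.png

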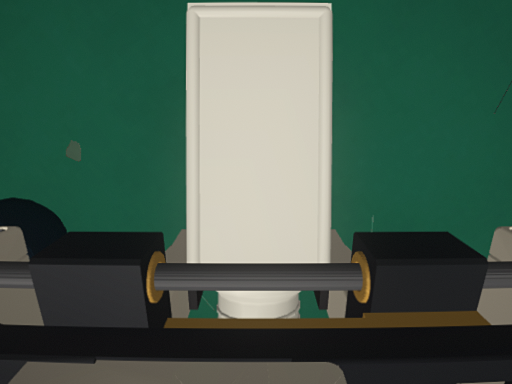

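View pics/sc9c.png

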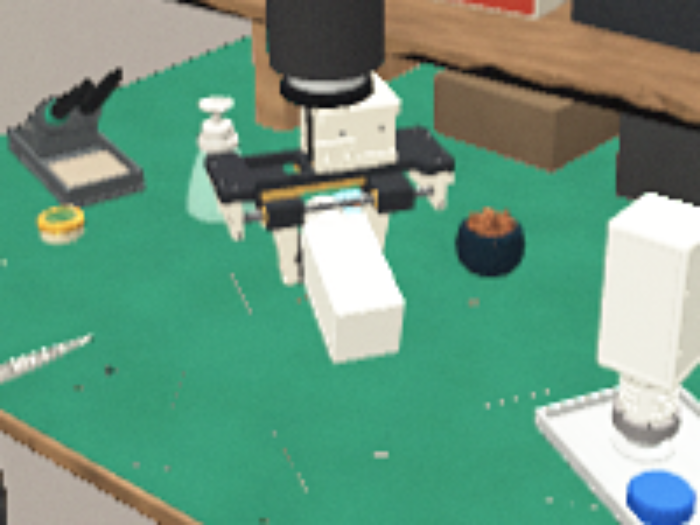

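>>> jog_arm:
  commands:
    - [0.5, 0.8, -3, 0]
    - [0.5, 0.8, -3, 0]
    - [0.3, 0.5, -3, 0]
    - [0.3, 0.5, -2, 0]
    - [0.2, 0.3, -2, 0]
    - [0, 0, -2, 0]
    - [0, 0, 0, 0]
    - [0, 0, 0, 0]
    - [0, 0, 0, 0]
    - [0, 0, 0, 0]

```text
clock: 14.18
tool_pos: [0.5679, 0.1395, 0.0064]
orientation: [180.0, -0.0, -125.8]
force: [1.5, 1.7, 0.5]
opening: 0.0539
```

Run:
```python
from h import *
s=shot('wrist','w10');o=s['obs'];print(o['tool_pos'],o['orientation'],o['opening'],o['force'],o['moment'],o['clock'])
```

```text
[0.56786368 0.13951741 0.00638846] [ 1.79988678e+02 -2.19214251e-02 -1.25770916e+02] 0.053906045075549004 [1.4690459  1.65805819 0.5061078 ] [ 0.23932465 -0.32315698  0.05800706] 14.1833
```

View pics/w10.png

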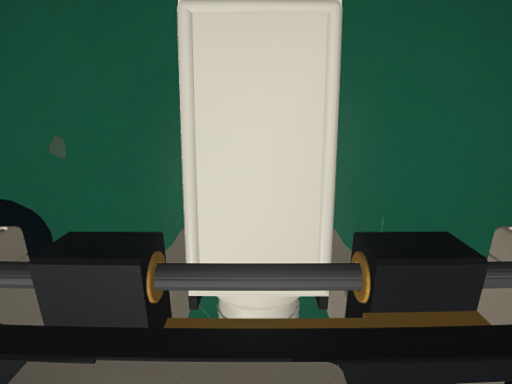

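>>> jog_arm:
  commands:
    - [0, 0, 0, 0]
    - [0, 0, 0, 0]
    - [0, 0, 0, 0]
    - [0, 0, 0, 0]
    - [0, 0, 4, 0]
    - [0, 0, 0, 0]
    - [0, 0, 0, 0]
    - [0, 0, 0, 0]
    - [0, 0, 0, 0]
    - [0, 0, 0, 0]
  fingers: 68

```text
clock: 15.07
tool_pos: [0.568, 0.1397, 0.0105]
orientation: [180.0, -0.0, -125.8]
force: [0.8, -1.2, 0.5]
opening: 0.068
```

Run:
```python
from h import *
s=shot('wrist','w11');o=s['obs'];print(o['tool_pos'],o['orientation'],o['opening'],o['force'],o['moment'],o['clock'])
im=s['image'][:,:,::-1].copy()
s2=shot('scene','sc11')
cv2.imwrite('pics/w11sc.png',np.hstack([im,cv2.resize(s2['image'][180:290,190:300,::-1],(384,384),interpolation=cv2.INTER_CUBIC)])[:, :800])
```

```text
[0.56804159 0.13967441 0.01045684] [ 1.79997244e+02 -1.54967263e-03 -1.25769394e+02] 0.06799195017071345 [ 0.81144422 -1.21879156  0.5065008 ] [ 0.04856869  0.0765485  -0.05542649] 15.0667
```

View pics/w11sc.png

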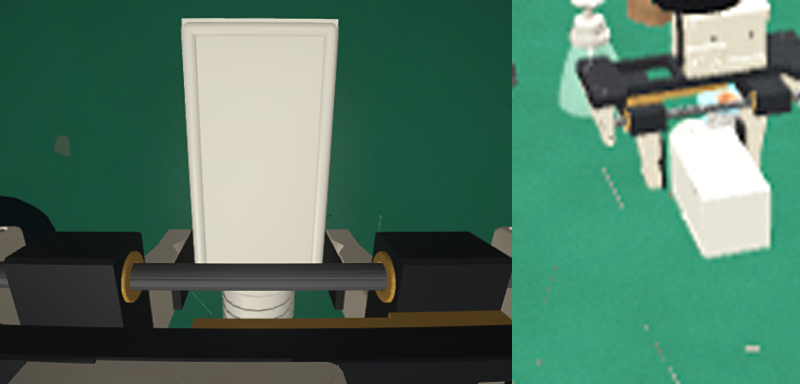

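Run:
```python
from h import *
s=pickle.load(open('pics/w11.pkl','rb'))
P=onz(s,[[182,19],[338,19]],.053);print(P)
o=s['obs'];T=Rrpy(o['orientation']);print((P-o['tool_pos'])@T)
s=pickle.load(open('pics/sc11.pkl','rb'))
k=110/384
P=onz(s,[[190+(708-512)*k,180+257*k],[190+(768-512)*k,180+243*k]],0.0);print((P-o['tool_pos'])@T)
```

```text
[[0.5276397  0.03829828 0.053     ]
 [0.48310213 0.07035073 0.053     ]]
[[ 0.10587122 -0.02647364 -0.04254157]
 [ 0.10589792  0.02839852 -0.04253892]]
[[ 0.10392817  0.02429169  0.01046082]
 [ 0.10005046 -0.02671627  0.01045827]]
```

>>> jog_arm:
  commands:
    - [-4, -5.5, 0, 0]
    - [-8, -11.5, 0, 0]
    - [-9, -12.5, 0, 0]
    - [-9, -12.5, 0, 0]
    - [-9, -12.5, 0, 0]
    - [-7, -10, 0, 0]
    - [-5, -6.4, 0, 0]
    - [-2.2, -3, 0, 0]
    - [0, 0, 0, 0]
    - [0, 0, 0, 0]

```text
clock: 16.0
tool_pos: [0.5154, 0.066, 0.0107]
orientation: [-180.0, 0.0, -125.8]
force: [0.6, -0.5, -0.0]
opening: 0.068
```

>>> jog_arm:
  commands:
    - [0, 0, 0, 0]
    - [0, 0, 0, 0]
    - [0, 0, 0, 0]
    - [0, 0, 0, 0]
    - [0, 0, 0, 0]
    - [0, 0, 0, 0]
    - [0, 0, 0, 0]
    - [0, 0, 0, 0]
    - [0, 0, 0, 0]
    - [0, 0, 0, 0]
  fingers: 53.7

```text
clock: 16.83
tool_pos: [0.5148, 0.0657, 0.0104]
orientation: [180.0, -0.0, -125.8]
force: [-0.6, 1.1, -1.0]
opening: 0.0542
```

Run:
```python
from h import *
s=shot('wrist','w12');o=s['obs'];print(o['tool_pos'],o['orientation'],o['opening'],o['force'],o['moment'],o['clock'])
s=shot('scene','sc12')
cv2.imwrite('pics/w12c.png',np.hstack([cv2.resize(s['image'][150:300,170:320,::-1],(384,384))]))
```

```text
[0.51478878 0.06573187 0.01042364] [ 1.79993150e+02 -1.03339184e-02 -1.25768820e+02] 0.054204887880597706 [-0.60676556  1.1066318  -0.96296376] [0.03180014 0.0635556  0.03604672] 16.8333
```

View pics/w12.png

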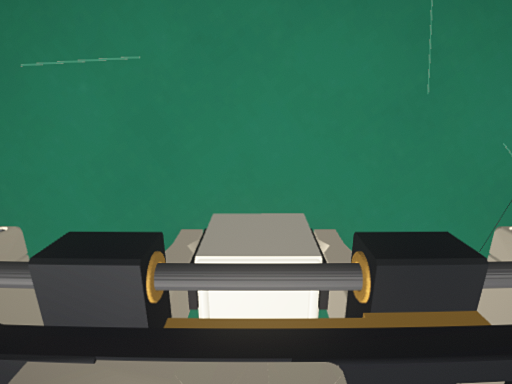

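View pics/w12c.png

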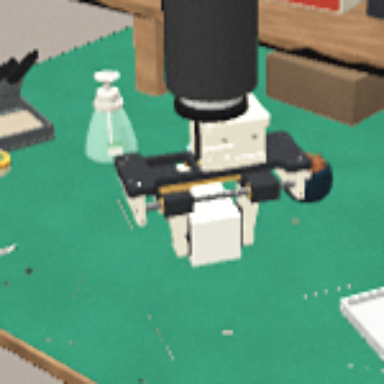

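>>> jog_arm:
  commands:
    - [0, 0, 2, 0]
    - [0, 0, 3, 0]
    - [0, 0, 4, 0]
    - [0, 0, 5, 0]
    - [0, 0, 5, 0]
    - [0, 0, 5, 0]
    - [0, 0, 5, 0]
    - [0, 0, 0, 0]
    - [0, 0, 0, 0]
    - [0, 0, 0, 0]

```text
clock: 17.77
tool_pos: [0.5148, 0.0658, 0.0395]
orientation: [180.0, 0.0, -125.8]
force: [-1.0, -0.6, -1.1]
opening: 0.0542
```

Run:
```python
from h import *
s=shot('wrist','w13');o=s['obs'];print(o['tool_pos'],o['orientation'],o['opening'],o['force'],o['moment'],o['clock'])
s=shot('scene','sc13')
cv2.imwrite('pics/w13c.png',np.hstack([cv2.resize(s['image'][150:300,170:320,::-1],(384,384))]))
```

```text
[0.51480009 0.06578059 0.03947611] [ 1.79997732e+02  4.01648947e-03 -1.25766907e+02] 0.054179491015943645 [-0.95387062 -0.63284644 -1.07631728] [-0.02772299  0.08061309 -0.00783914] 17.7667
```

View pics/w13.png

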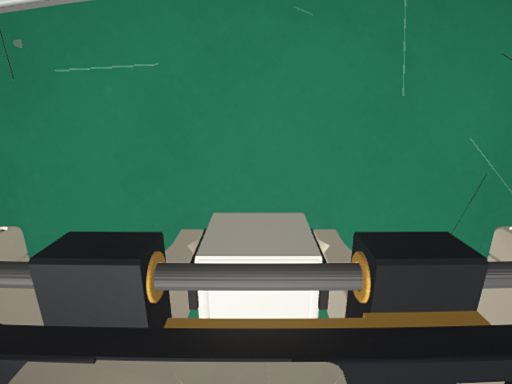

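View pics/w13c.png

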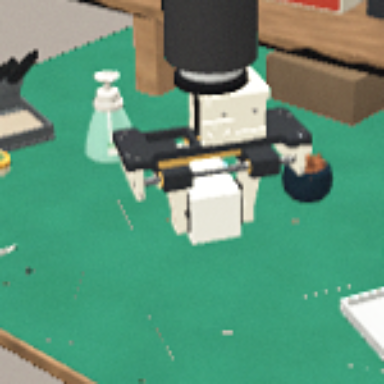

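>>> jog_arm:
  commands:
    - [0, 0, -4, 0]
    - [0, 0, -4, 0]
    - [0, 0, -4, 0]
    - [0, 0, 0, 0]
    - [0, 0, 0, 0]
    - [0, 0, 0, 0]
    - [0, 0, 0, 0]
    - [0, 0, 0, 0]
    - [0, 0, 0, 0]
    - [0, 0, 0, 0]
  fingers: 53.85

```text
clock: 18.7
tool_pos: [0.515, 0.0659, 0.0276]
orientation: [-180.0, 0.0, -125.8]
force: [-0.1, -0.1, -1.8]
opening: 0.0538
```

```bash
cat > look.py <<'E'
from h import *
import sys
t=sys.argv[1]
s=shot('wrist','w'+t);o=s['obs'];print(o['tool_pos'],o['orientation'][2],o['opening'],o['force'],o['moment'],o['clock'])
a=s['image'][:,:,::-1]
s=shot('scene','sc'+t)
x0,y0,w=[int(v) for v in (sys.argv[2:5] or (170,150,150))]
b=cv2.resize(s['image'][y0:y0+w,x0:x0+w,::-1],(384,384))
cv2.imwrite(f'pics/l{t}.png',cv2.resize(np.hstack([a,b]),(798,342)))
E
python3 look.py 14
```

```text
[0.51495838 0.06585226 0.02762602] -125.76465840212 0.05376219118271226 [-0.09278787 -0.11073526 -1.79576537] [ 0.04703762  0.06357949 -0.00410867] 18.7
```

View pics/l14.png

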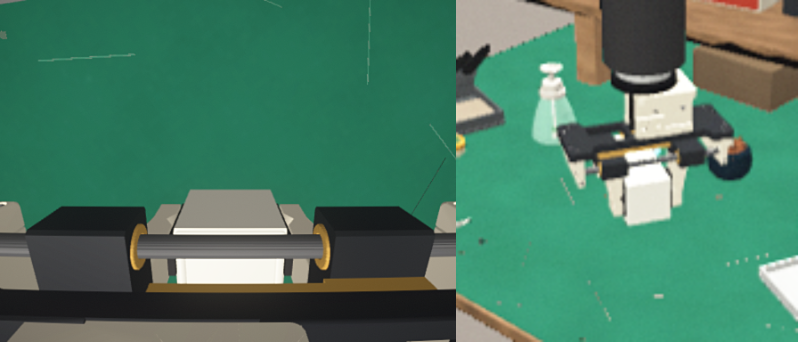

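>>> jog_arm:
  commands:
    - [0, 0, 0, 0]
    - [0, 0, 0, 0]
    - [0, 0, 0, 0]
    - [0, 0, 0, 0]
    - [0, 0, 0, 0]
    - [0, 0, 0, 0]
    - [0, 0, 0, 0]
    - [0, 0, 0, 0]
    - [0, 0, 0, 0]
    - [0, 0, 0, 0]
  fingers: 54.0

```text
clock: 19.63
tool_pos: [0.515, 0.0658, 0.0275]
orientation: [-180.0, 0.0, -125.8]
force: [0.0, -0.6, -0.1]
opening: 0.0542
```

```bash
python3 look.py 15
```

```text
[0.51498764 0.0658302  0.02751107] -125.76320647952474 0.05417873048809552 [ 0.02115936 -0.57155643 -0.13807292] [-0.04551257 -0.09859655  0.00635384] 19.6333
```

View pics/l15.png

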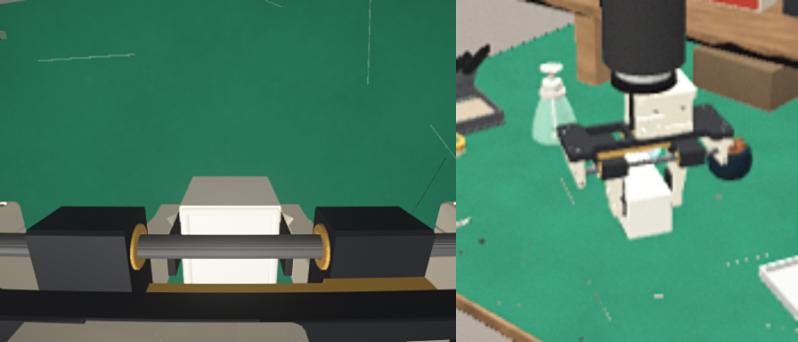

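>>> jog_arm:
  commands:
    - [0, 0, -4, 0]
    - [0, 0, -5, 0]
    - [0, 0, -5, 0]
    - [0, 0, -3, 0]
    - [0, 0, 0, 0]
    - [0, 0, 0, 0]
    - [0, 0, 0, 0]
    - [0, 0, 0, 0]
    - [0, 0, 0, 0]
    - [0, 0, 0, 0]
  fingers: 56

```text
clock: 20.57
tool_pos: [0.515, 0.0659, 0.0107]
orientation: [-180.0, 0.0, -125.8]
force: [-0.2, -0.1, -0.3]
opening: 0.0558
```

>>> jog_arm:
  commands:
    - [0, 0, 0, 0]
    - [0, 0, 0, 0]
    - [0, 0, 0, 0]
    - [0, 0, 0, 0]
    - [0, 0, 2, 0]
    - [0, 0, 2, 0]
    - [0, 0, 2, 0]
    - [0, 0, 2, 0]
    - [0, 0, 0, 0]
    - [0, 0, 0, 0]
  fingers: 53.85

```text
clock: 21.4
tool_pos: [0.515, 0.0659, 0.0187]
orientation: [-180.0, 0.0, -125.8]
force: [1.1, 0.7, -0.7]
opening: 0.054
```

>>> jog_arm:
  commands:
    - [0, 0, 0, 0]
    - [0, 0, 0, 0]
    - [0, 0, 0, 0]
    - [0, 0, 0, 0]
    - [0, 0, 0, 0]
    - [0, 0, 0, 0]
    - [0, 0, 0, 0]
    - [0, 0, 0, 0]
    - [0, 0, 0, 0]
    - [0, 0, 0, 0]
  fingers: 53.91

```text
clock: 22.23
tool_pos: [0.5149, 0.0658, 0.0185]
orientation: [180.0, -0.0, -125.8]
force: [-1.2, -0.4, -0.7]
opening: 0.054
```

```bash
python3 look.py 16
```

```text
[0.51487313 0.06580336 0.01848503] -125.76445711459957 0.053998837714614355 [-1.2035879  -0.38528029 -0.7323078 ] [0.00889928 0.06435985 0.01845938] 22.2333
```

View pics/l16.png

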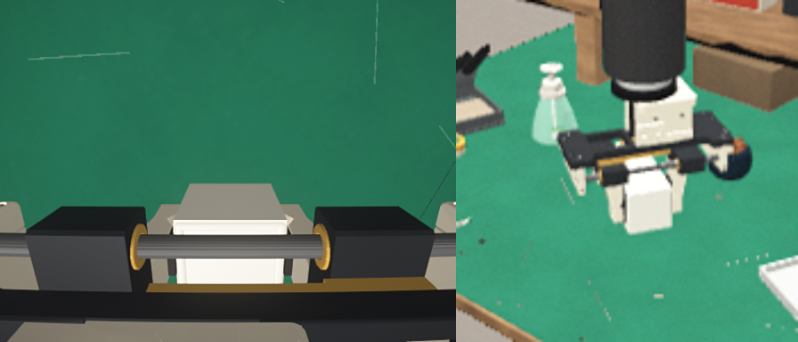

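>>> jog_arm:
  commands:
    - [0, 0, 2, 0]
    - [0, 0, 3, 0]
    - [0, 0, 3, 0]
    - [0, 0, 3, 0]
    - [0, 0, 3, 0]
    - [0, 0, 3, 0]
    - [0, 0, 3, 0]
    - [0, 0, 0, 0]
    - [0, 0, 0, 0]
    - [0, 0, 0, 0]

```text
clock: 23.17
tool_pos: [0.5148, 0.0658, 0.0384]
orientation: [180.0, 0.0, -125.8]
force: [0.4, -0.1, -1.8]
opening: 0.054
```

```bash
python3 look.py 17
```

```text
[0.51480631 0.06579011 0.03844551] -125.76807541780984 0.05399552206182467 [ 0.42956411 -0.10589783 -1.79474719] [-0.01969239  0.09677809 -0.01089295] 23.1667
```

View pics/l17.png

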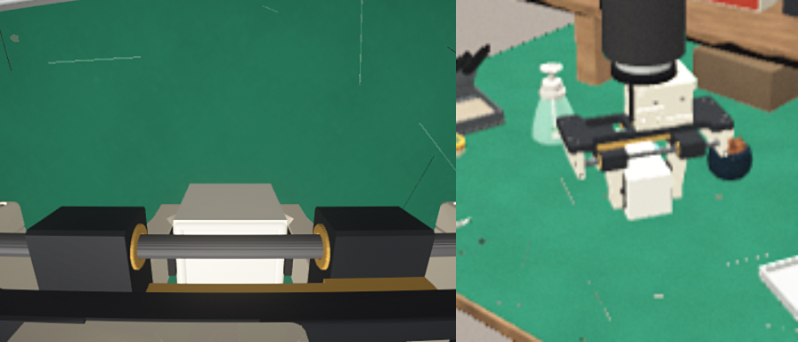

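>>> jog_arm:
  commands:
    - [0, 0, -3, 0]
    - [0, 0, -3, 0]
    - [0, 0, -3, 0]
    - [0, 0, -3, 0]
    - [0, 0, 0, 0]
    - [0, 0, 0, 0]
    - [0, 0, 0, 0]
    - [0, 0, 0, 0]
    - [0, 0, 0, 0]
    - [0, 0, 0, 0]
  fingers: 53.95

```text
clock: 24.1
tool_pos: [0.515, 0.0658, 0.0266]
orientation: [-180.0, 0.0, -125.8]
force: [-0.1, -0.5, -0.0]
opening: 0.0541
```

```bash
python3 look.py 18
```

```text
[0.5149888  0.06584695 0.02662679] -125.76386773346086 0.05411261683805786 [-0.14045616 -0.53671888 -0.02775668] [-0.03279663  0.05673476 -0.01506535] 24.1
```

View pics/l18.png

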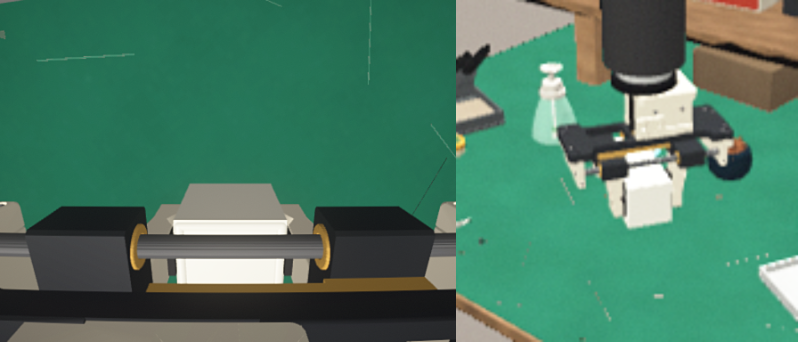

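>>> jog_arm:
  commands:
    - [0, 0, 0, 0]
    - [0, 0, 0, 0]
    - [0, 0, 0, 0]
    - [0, 0, 0, 0]
    - [0, 0, 0, 0]
    - [0, 0, 0, 0]
    - [0, 0, 0, 0]
    - [0, 0, 0, 0]
    - [0, 0, 0, 0]
    - [0, 0, 0, 0]
  fingers: 53.98

```text
clock: 25.03
tool_pos: [0.5149, 0.0658, 0.0265]
orientation: [-180.0, 0.0, -125.8]
force: [0.7, 0.3, -0.1]
opening: 0.0541
```

```bash
python3 look.py 19
```

```text
[0.51492387 0.06577706 0.02650002] -125.76498864602247 0.054096027152696624 [ 0.65025708  0.25531995 -0.09846436] [-0.04355932  0.00540295 -0.03745785] 25.0333
```

View pics/l19.png

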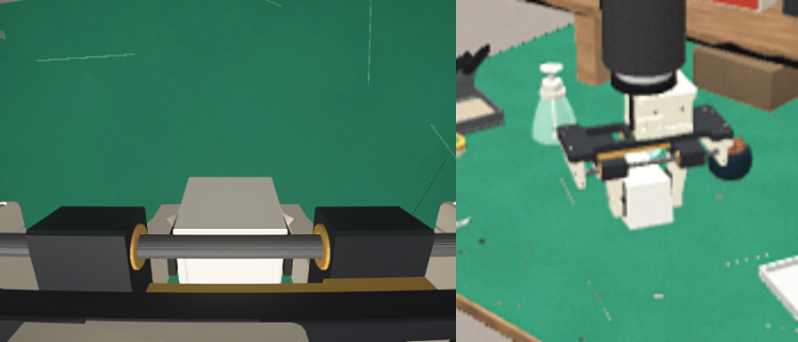

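>>> jog_arm:
  commands:
    - [0, 0, 2, 0]
    - [0, 0, 3, 0]
    - [0, 0, 3, 0]
    - [0, 0, 3, 0]
    - [0, 0, 3, 0]
    - [0, 0, 3, 0]
    - [0, 0, 3, 0]
    - [0, 0, 0, 0]
    - [0, 0, 0, 0]
    - [0, 0, 0, 0]

```text
clock: 25.97
tool_pos: [0.5148, 0.0657, 0.0465]
orientation: [180.0, -0.0, -125.8]
force: [0.5, -0.2, -0.7]
opening: 0.0543
```

```bash
python3 look.py 20
```

```text
[0.51479313 0.06570804 0.04647167] -125.76883397538582 0.05429349475054854 [ 0.51449493 -0.24439484 -0.69122811] [-0.13787462  0.12029576 -0.00795271] 25.9667
```

View pics/l20.png

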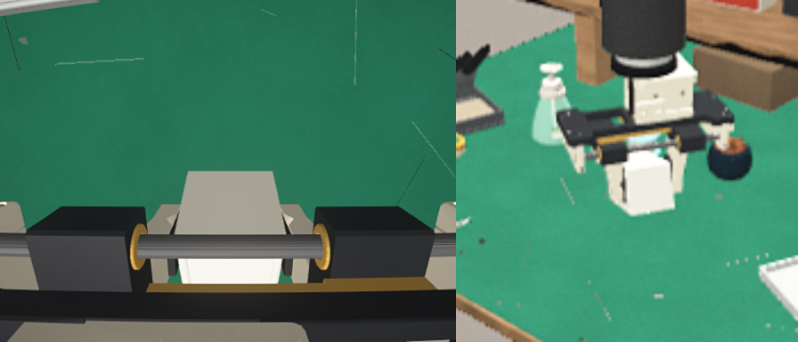

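>>> jog_arm:
  commands:
    - [0, 0, 3, 0]
    - [0, 0, 4, 0]
    - [0, 0, 4, 0]
    - [0, 0, 4, 0]
    - [0, 0, 4, 0]
    - [0, 0, 4, 0]
    - [0, 0, 4, 0]
    - [0, 0, 4, 0]
    - [0, 0, 4, 0]
    - [0, 0, 0, 0]

```text
clock: 26.9
tool_pos: [0.5153, 0.0659, 0.0824]
orientation: [-180.0, 0.1, -125.8]
force: [0.2, -0.7, 1.3]
opening: 0.0539
```

```bash
python3 look.py 21
```

```text
[0.51533177 0.06594865 0.08244925] -125.7539339903022 0.05391105209059867 [ 0.24117532 -0.74645257  1.29305057] [-0.24226191  0.29300979  0.01560932] 26.9
```

View pics/l21.png

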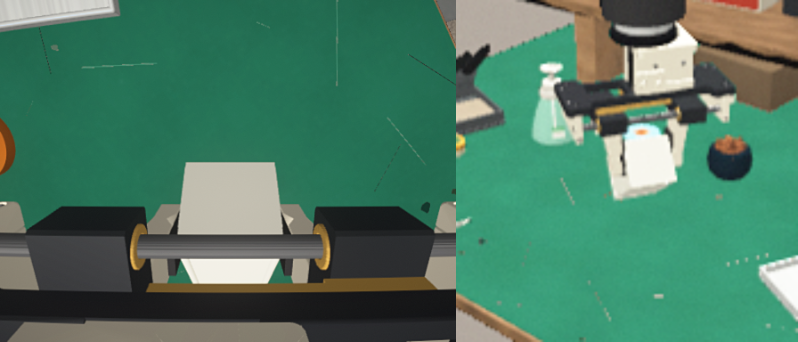

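>>> jog_arm:
  commands:
    - [0, 0, 3, 0]
    - [0, 0, 4, 0]
    - [0, 0, 4, 0]
    - [0, 0, 4, 0]
    - [0, 0, 4, 0]
    - [0, 0, 4, 0]
    - [0, 0, 3, 0]
    - [0, 0, 3, 0]
    - [0, 0, 0, 0]
    - [0, 0, 0, 0]

```text
clock: 27.83
tool_pos: [0.5151, 0.0658, 0.1108]
orientation: [-180.0, 0.0, -125.8]
force: [-0.2, -1.8, 2.2]
opening: 0.0541
```

```bash
python3 look.py 22
```

```text
[0.51505817 0.06581685 0.11082946] -125.76166681336207 0.054068591129866464 [-0.21950255 -1.79449599  2.23897004] [-0.14493052  0.15775099  0.01991876] 27.8333
```

View pics/l22.png

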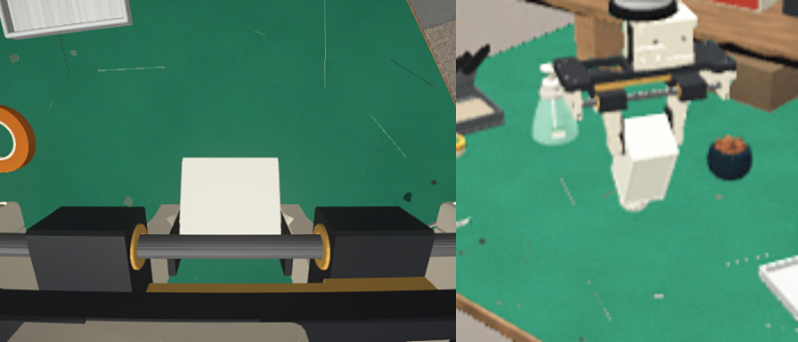

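>>> jog_arm:
  commands:
    - [0, 0, 2, 0]
    - [0, 0, 2, 0]
    - [0, 0, 2, 0]
    - [0, 0, 2, 0]
    - [0, 0, 2, 0]
    - [0, 0, 2, 0]
    - [0, 0, 0, 0]
    - [0, 0, 0, 0]
    - [0, 0, 0, 0]
    - [0, 0, 0, 0]

```text
clock: 28.77
tool_pos: [0.5148, 0.0657, 0.1224]
orientation: [180.0, -0.0, -125.8]
force: [-1.0, -1.2, -0.4]
opening: 0.0541
```

```bash
python3 look.py 23 200 170 100
```

```text
[0.51480667 0.06574012 0.12237142] -125.76724394678543 0.0540808945269046 [-0.96601289 -1.21053117 -0.41299135] [0.00912993 0.07316707 0.02883521] 28.7667
```

View pics/l23.png

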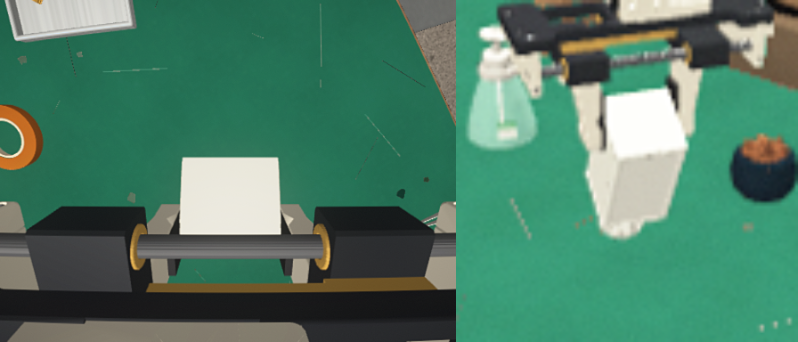

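>>> jog_arm:
  commands:
    - [0, 0, -1, 0]
    - [0, 0, -1, 0]
    - [0, 0, -1, 0]
    - [0, 0, -1, 0]
    - [0, 0, -1, 0]
    - [0, 0, -1, 0]
    - [0, 0, 0, 0]
    - [0, 0, 0, 0]
    - [0, 0, 0, 0]
    - [0, 0, 0, 0]

```text
clock: 29.7
tool_pos: [0.5149, 0.0658, 0.1166]
orientation: [-180.0, 0.0, -125.8]
force: [-0.1, -0.6, -0.2]
opening: 0.0543
```

```bash
python3 look.py 24 200 170 100
```

```text
[0.51494766 0.06582121 0.11656116] -125.76325649894306 0.054250280658027374 [-0.13555551 -0.59519211 -0.17975182] [-0.00276805  0.03999227  0.00678813] 29.7
```

View pics/l24.png

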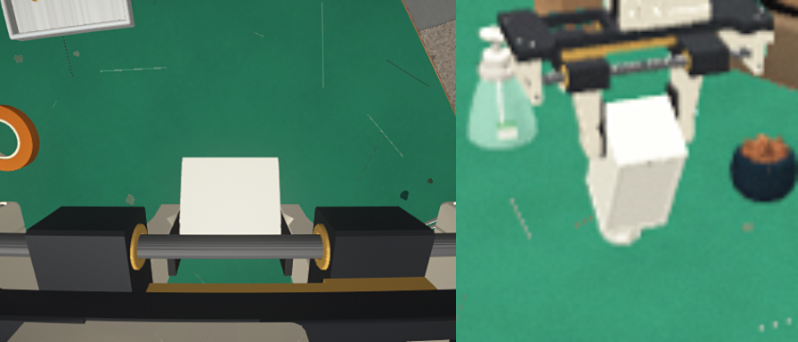

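```bash
cat >> h.py <<'E'
def onplane(s,uv,p0,n):
    c,d=ray(s,uv); return c+d*(((p0-c)@n)/(d@n))[:,None]
E
python3 - <<'E'
from h import *
s=pickle.load(open('pics/sc24.pkl','rb'));o=s['obs']
im=cv2.resize(s['image'][190:250,225:285,::-1],None,fx=10,fy=10,interpolation=cv2.INTER_CUBIC);cv2.imwrite('pics/z24.png',im)
E
```

```text
(no output)
```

View pics/z24.png

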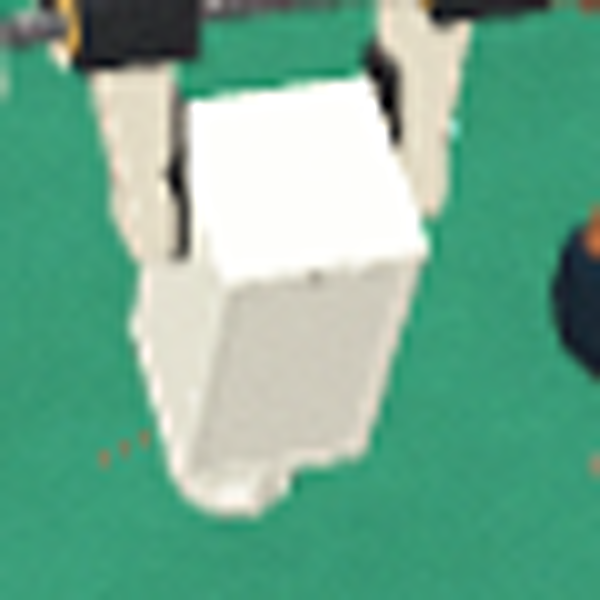

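```bash
cat > tilt.py <<'E'
from h import *
from scipy.optimize import least_squares
def fit(s,pts,uv,yaw0=-35.77):
    # bottle pts: (sa,sb,h) ; tilt t about a
    def model(p):
        x,y,z,t,yw=p; yw=np.radians(yw);t=np.radians(t)
        a=np.array([np.cos(yw),np.sin(yw),0]);b=np.array([-np.sin(yw),np.cos(yw),0]);k=np.array([0,0,1.])
        ax=-k*np.cos(t)+b*np.sin(t); bb=b*np.cos(t)+k*np.sin(t)
        P=np.array([np.array([x,y,z])+.027*sa*a+.027*sb*bb+h*ax for sa,sb,h in pts])
        return P,ax
    def f(p):
        return (proj(s,model(p)[0])-uv).ravel()
    o=s['obs']['tool_pos']
    r=least_squares(f,[o[0],o[1],o[2]+.03,0,yaw0],x_scale=[.01,.01,.01,5,5])
    P,ax=model(r.x); return r.x,np.abs(r.fun).max(),r.x[:3]+.145*ax
E
python3 - <<'E'
from tilt import *
s=pickle.load(open('pics/sc24.pkl','rb'))
q=np.array([[190,103],[370,78],[428,252],[222,280],[190,465],[362,452]],float)/10+[225,190]-.45
pts=[(-1,1,0),(1,1,0),(1,-1,0),(-1,-1,0),(-1,-1,.104),(1,-1,.104)]
print(fit(s,pts,q),s['obs']['tool_pos'])
E
```

```text
(array([  0.5202957 ,   0.06319346,   0.13071053,  30.57227562,
       -38.22297252]), np.float64(0.9003564221860074), array([0.56592693, 0.12113259, 0.00586723])) [0.51493006 0.0657994  0.11654996]
```

>>> jog_arm:
  commands:
    - [0, 0, 0, 0]
    - [0, 0, 0, 0]
    - [0, 0, 2, 0]
    - [0, 0, 2, 0]
    - [0, 0, 3, 0]
    - [0, 0, 3, 0]
    - [0, 0, 3, 0]
    - [0, 0, 3, 0]
    - [0, 0, 0, 0]
    - [0, 0, 0, 0]
  fingers: 53.85

```text
clock: 30.63
tool_pos: [0.515, 0.0659, 0.1327]
orientation: [-180.0, 0.0, -125.8]
force: [0.0, 0.2, -0.9]
opening: 0.0538
```

```bash
python3 look.py 25 200 170 100
python3 - <<'E'
from h import *
s=pickle.load(open('pics/sc25.pkl','rb'))
cv2.imwrite('pics/z25.png',cv2.resize(s['image'][180:250,225:285,::-1],None,fx=8,fy=8,interpolation=cv2.INTER_CUBIC))
E
```

```text
[0.51501974 0.06588971 0.13274748] -125.76486477400123 0.0538059853576424 [ 0.03773035  0.24662663 -0.88404073] [0.02198383 0.02139795 0.01242311] 30.6333
```

View pics/z25.png

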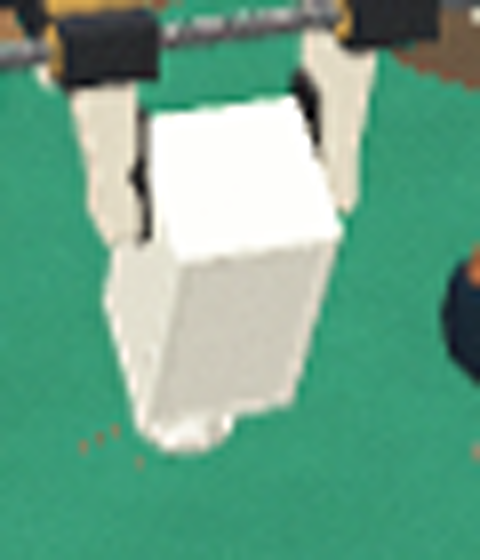

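View pics/w25.png

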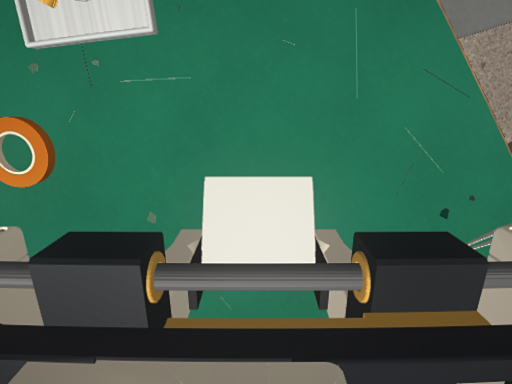

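```bash
cat >> tilt.py <<'E'
def fit2(obs,x0=None,yaw0=-35.77):
    tp=obs[0][0]['obs']['tool_pos']
    def model(p,pts):
        x,y,z,t,yw=p; yw=np.radians(yw);t=np.radians(t)
        a=np.array([np.cos(yw),np.sin(yw),0]);b=np.array([-np.sin(yw),np.cos(yw),0]);k=np.array([0,0,1.])
        ax=-k*np.cos(t)+b*np.sin(t); bb=b*np.cos(t)+k*np.sin(t)
        return np.array([np.array([x,y,z])+.027*sa*a+.027*sb*bb+h*ax for sa,sb,h in pts]),ax
    f=lambda p:np.concatenate([(proj(s,model(p,pts)[0])-uv).ravel() for s,pts,uv in obs]+[[(p[4]-yaw0)]])
    r=least_squares(f,[tp[0],tp[1],tp[2]+.03,10,yaw0],x_scale=[.01,.01,.01,5,5],loss='soft_l1')
    ax=model(r.x,[(0,0,0)])[1]
    yw=np.radians(r.x[4]);a=np.array([np.cos(yw),np.sin(yw),0]);b=np.array([-np.sin(yw),np.cos(yw),0])
    g=tp+[0,0,.0188]-r.x[:3]
    print('base',np.round(r.x,4),'rim',np.round(r.x[:3]+.145*ax,4),'grasp along axis from base',round(g@ax*1e3,1),'a,b offs of base rel tcp',np.round([-g@a*1e3,-g@b*1e3],1)); print(np.round(f(r.x),1))
    return r.x
PTS=[(-1,1,0),(1,1,0),(1,-1,0),(-1,-1,0),(-1,-1,.104),(1,-1,.104)]
E
python3 - <<'E'
from tilt import *
s=pickle.load(open('pics/sc25.pkl','rb'));w=pickle.load(open('pics/w25.pkl','rb'))
q=np.array([[152,115],[298,98],[342,235],[180,262],[148,422],[292,405]],float)/8+[225,180]-.45
wq=np.array([[203.5,176.5],[313.5,176.5]])
# wrist: left is +a? check
for sg in (1,-1):
    fit2([(s,PTS,q),(w,[(sg,-1,0),(-sg,-1,0)],wq)])
fit2([(s,PTS,q)])
E
```

```text
base [  0.5038   0.0511   0.1592  28.5617 -35.8955] rim [0.5445 0.1073 0.0319] grasp along axis from base 15.8 a,b offs of base rel tcp [ -0.3 -18.4]
[-1.7  0.2 -0.1 -0.4  0.3 -0.9  0.  -1.2 -0.4  0.5  0.4 -0.5  0.9 -0.2
 -1.1 -0.  -0.1]
base [  0.5056   0.0509   0.1543  31.9218 -35.8699] rim [0.5505 0.113  0.0312] grasp along axis from base 11.8 a,b offs of base rel tcp [  1.2 -17.6]
[-1.100e+00  1.400e+00  5.000e-01  7.000e-01  6.000e-01  9.000e-01
  5.000e-01  7.000e-01 -5.000e-01  2.000e-01  2.000e-01 -8.000e-01
  1.036e+02  2.000e-01 -1.099e+02  1.000e-01 -1.000e-01]
base [  0.5087   0.0539   0.1545  30.0226 -35.9835] rim [0.5513 0.1126 0.029 ] grasp along axis from base 9.4 a,b offs of base rel tcp [  2.  -13.3]
[-1.3  0.8  0.2  0.2  0.4 -0.1  0.3 -0.4 -0.3  0.2  0.3 -0.7 -0.2]
```

>>> jog_arm:
  commands:
    - [0, 0, -5, 0]
    - [0, 0, -6, 0]
    - [0, 0, -6, 0]
    - [0, 0, -4, 0]
    - [0, 0, -1.5, 0]
    - [0, 0, -1, 0]
    - [0, 0, 0, 0]
    - [0, 0, 0, 0]
    - [0, 0, 0, 0]
    - [0, 0, 0, 0]
  fingers: 53.93

```text
clock: 31.57
tool_pos: [0.5149, 0.0656, 0.1093]
orientation: [-180.0, -0.0, -125.7]
force: [-2.1, -1.0, 5.8]
opening: 0.0539
```

>>> jog_arm:
  commands:
    - [1.5, 2, 0.2, 0]
    - [1.5, 2, 0.2, 0]
    - [1.5, 2, 0.2, 0]
    - [1.5, 2, 0.2, 0]
    - [1.5, 2, 0.2, 0]
    - [1.5, 2, 0.2, 0]
    - [1.5, 2, 0.2, 0]
    - [1.5, 2, 0.1, 0]
    - [0, 0, 0, 0]
    - [0, 0, 0, 0]

```text
clock: 32.4
tool_pos: [0.527, 0.0819, 0.1114]
orientation: [-180.0, 0.0, -125.7]
force: [-4.7, 0.6, 10.5]
opening: 0.0542
```

```bash
python3 look.py 26 200 170 100
python3 - <<'E'
from h import *
s=pickle.load(open('pics/sc26.pkl','rb'))
cv2.imwrite('pics/z26.png',cv2.resize(s['image'][180:250,225:285,::-1],None,fx=8,fy=8,interpolation=cv2.INTER_CUBIC))
E
```

```text
[0.52702209 0.081875   0.11142466] -125.73017176509559 0.054179118409577384 [-4.68784755  0.59076692 10.53554014] [0.11260616 1.99261456 0.06398559] 32.4
```

View pics/z26.png

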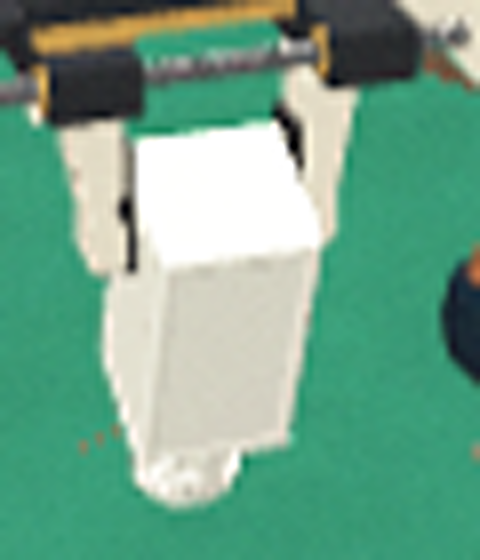

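View pics/w26.png

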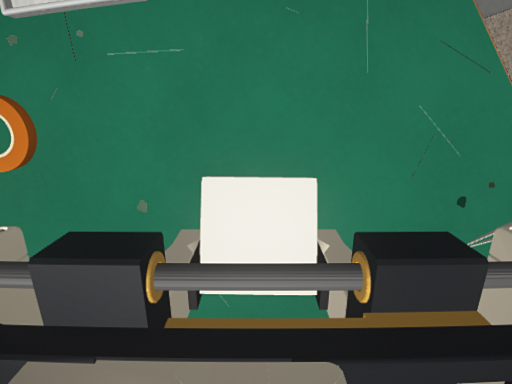

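>>> jog_arm:
  commands:
    - [1.75, 2.4, 0.4, 0]
    - [1.75, 2.4, 0.3, 0]
    - [1.75, 2.4, 0.2, 0]
    - [1.75, 2.4, 0.1, 0]
    - [1.75, 2.4, 0, 0]
    - [1.75, 2.4, 0, 0]
    - [1.75, 2.4, 0, 0]
    - [1.75, 2.4, 0, 0]
    - [0, 0, 0, 0]
    - [0, 0, 0, 0]

```text
clock: 33.33
tool_pos: [0.541, 0.1012, 0.1114]
orientation: [180.0, 0.0, -125.8]
force: [-1.0, 0.7, 3.6]
opening: 0.054
```

```bash
python3 look.py 27 200 170 100
python3 - <<'E'
from h import *
s=pickle.load(open('pics/sc27.pkl','rb'))
cv2.imwrite('pics/z27.png',cv2.resize(s['image'][180:250,225:285,::-1],None,fx=8,fy=8,interpolation=cv2.INTER_CUBIC))
E
```

```text
[0.54099912 0.10118345 0.1114164 ] -125.75575301163754 0.05400189926035812 [-0.95150672  0.67370357  3.55079377] [0.52524241 0.9969818  0.01831621] 33.3333
```

View pics/z27.png

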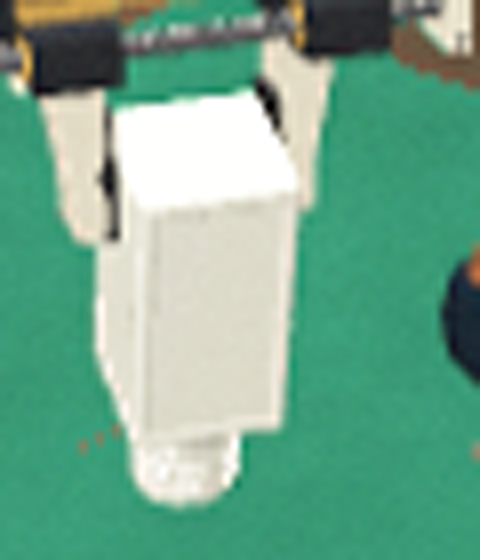

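View pics/w27.png

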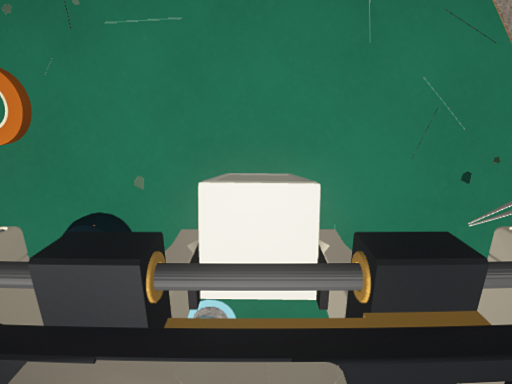

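>>> jog_arm:
  commands:
    - [1.6, 2.2, -0.3, 0]
    - [1.6, 2.2, -0.3, 0]
    - [1.6, 2.2, -0.3, 0]
    - [1.6, 2.2, -0.3, 0]
    - [1.2, 1.6, -0.3, 0]
    - [0.6, 0.8, -0.3, 0]
    - [0, 0, -0.3, 0]
    - [0, 0, 0, 0]
    - [0, 0, 0, 0]
    - [0, 0, 0, 0]

```text
clock: 34.27
tool_pos: [0.5493, 0.1123, 0.1096]
orientation: [-180.0, 0.0, -125.8]
force: [-2.2, 2.3, 3.4]
opening: 0.0541
```

```bash
python3 look.py 28 200 170 100
python3 - <<'E'
from h import *
s=pickle.load(open('pics/sc28.pkl','rb'))
cv2.imwrite('pics/z28.png',cv2.resize(s['image'][180:250,225:285,::-1],None,fx=8,fy=8,interpolation=cv2.INTER_CUBIC))
E
```

```text
[0.54927566 0.11230039 0.10955138] -125.7635728719613 0.054053925796563276 [-2.2120329   2.26063037  3.44346347] [ 0.77156767  0.88744059 -0.05162535] 34.2667
```

View pics/z28.png

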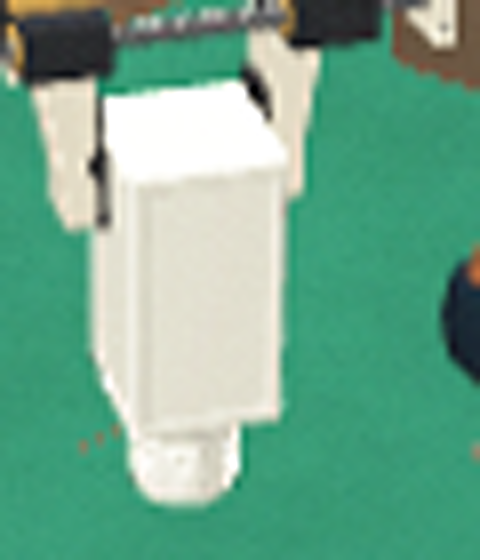

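View pics/w28.png

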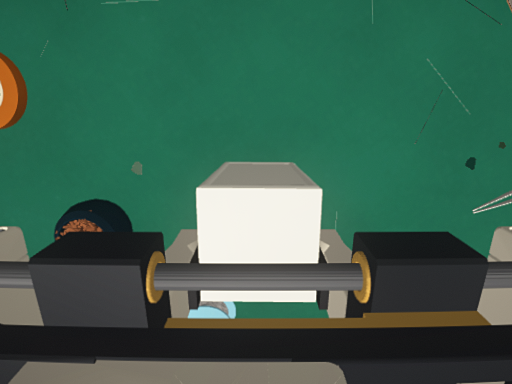

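Run:
```python
from tilt import *
s=pickle.load(open('pics/sc28.pkl','rb'));w=pickle.load(open('pics/w28.pkl','rb'))
q=np.array([[106,98],[242,82],[287,160],[132,187],[132,430],[280,416]],float)/8+[225,180]-.45
wq=np.array([[198.5,188],[321.5,188],[201,301],[319,301]])
fit2([(s,PTS,q),(w,[(1,-1,0),(-1,-1,0),(1,1,0),(-1,1,0)],wq)])
fit2([(s,PTS,q)])
```

```text
base [  0.5396   0.1007   0.1461   6.695  -35.8501] rim [0.5495 0.1144 0.0021] grasp along axis from base 19.4 a,b offs of base rel tcp [ -1.  -15.1]
[-2.   0.6 -0.3  0.   0.   0.2 -0.1 -0.4 -0.3  0.6 -0.4 -0.7 -0.4 -0.4
  0.2 -0.3  1.2  0.3 -1.9  0.3 -0.1]
base [  0.5417   0.1009   0.1454   7.1145 -36.0561] rim [0.5523 0.1154 0.0015] grasp along axis from base 18.6 a,b offs of base rel tcp [  0.6 -13.7]
[-1.5  0.5  0.1 -0.   0.4  0.2  0.3 -0.4  0.1  0.4 -0.1 -0.9 -0.3]
```

>>> jog_arm:
  commands:
    - [1.25, 1.75, -0.5, 0]
    - [1.25, 1.75, -0.5, 0]
    - [1.25, 1.75, -0.5, 0]
    - [1.25, 1.75, -0.5, 0]
    - [1.25, 1.75, -0.5, 0]
    - [1.25, 1.75, -0.5, 0]
    - [1.25, 1.75, -0.5, 0]
    - [0, 0, 0, 0]
    - [0, 0, 0, 0]
    - [0, 0, 0, 0]

```text
clock: 35.2
tool_pos: [0.5584, 0.1247, 0.1063]
orientation: [-180.0, 0.0, -125.7]
force: [-2.2, -0.3, 7.5]
opening: 0.0542
```

```bash
python3 look.py 29 200 170 100
python3 - <<'E'
from h import *
s=pickle.load(open('pics/sc29.pkl','rb'))
cv2.imwrite('pics/z29.png',cv2.resize(s['image'][175:245,225:285,::-1],None,fx=8,fy=8,interpolation=cv2.INTER_CUBIC))
E
```

```text
[0.55840788 0.1247354  0.10633121] -125.73700433151197 0.054237941269105784 [-2.24109011 -0.31723433  7.49072032] [ 0.44844745  0.9475161  -0.01332433] 35.2
```

View pics/z29.png

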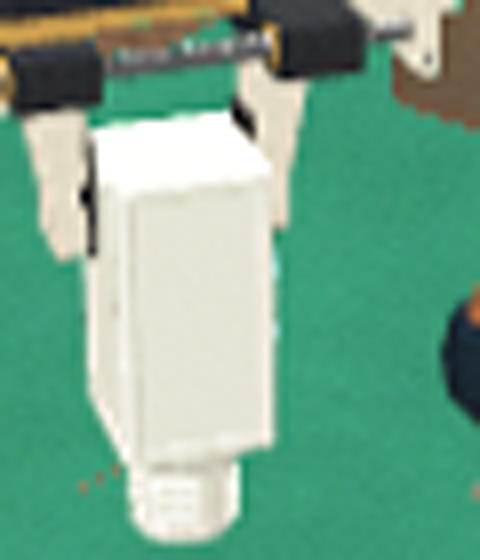

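View pics/w29.png

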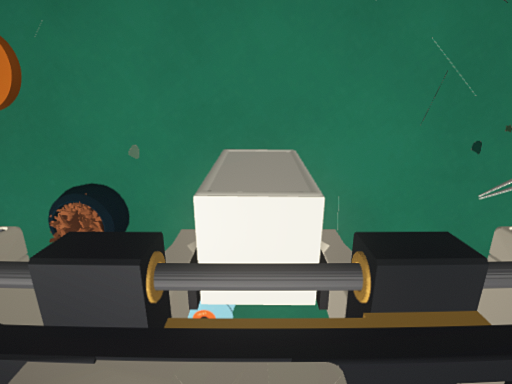

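>>> jog_arm:
  commands:
    - [0, 0, 0.6, 0]
    - [0, 0, 0, 0]
    - [0, 0, 0, 0]
    - [0, 0, 0, 0]
    - [0, 0, 0, 0]
    - [0, 0, 0, 0]
    - [0, 0, 0, 0]
    - [0, 0, 0, 0]
    - [0, 0, 0, 0]
    - [0, 0, 0, 0]
  fingers: 58

```text
clock: 36.13
tool_pos: [0.5578, 0.1244, 0.1065]
orientation: [-180.0, -0.0, -125.8]
force: [-0.7, -1.1, 0.5]
opening: 0.0583
```

```bash
python3 look.py 30 200 170 100
python3 - <<'E'
from h import *
s=pickle.load(open('pics/sc30.pkl','rb'))
cv2.imwrite('pics/z30.png',cv2.resize(s['image'][175:245,225:285,::-1],None,fx=8,fy=8,interpolation=cv2.INTER_CUBIC))
E
```

```text
[0.55784096 0.12443957 0.10649073] -125.76448776335164 0.05825100333235697 [-0.66443217 -1.08071318  0.52335903] [-0.00374906  0.05519664 -0.03536968] 36.1333
```

View pics/z30.png

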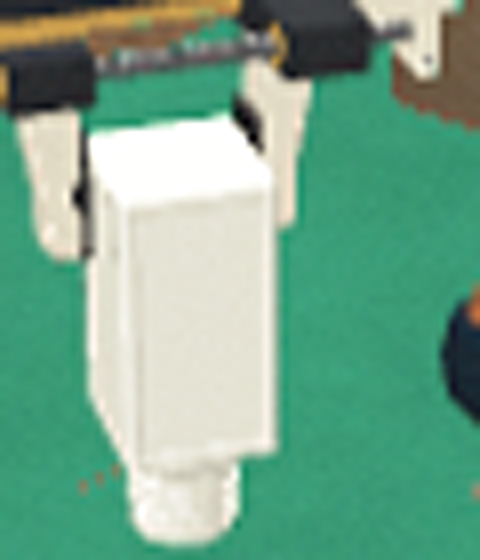

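View pics/w30.png

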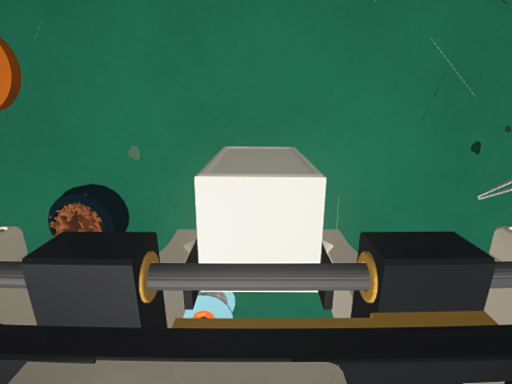

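Run:
```python
from tilt import *
s=pickle.load(open('pics/sc30.pkl','rb'));w=pickle.load(open('pics/w30.pkl','rb'))
q=np.array([[90,135],[228,118],[272,185],[130,210],[132,465],[275,450]],float)/8+[225,175]-.45
wq=np.array([[196,177],[325,177],[203,291],[321,291]])
fit2([(s,PTS,q),(w,[(1,-1,0),(-1,-1,0),(1,1,0),(-1,1,0)],wq)])
fit2([(w,[(1,-1,0),(-1,-1,0),(1,1,0),(-1,1,0)],wq)])
# stand bottle vertical: position from wrist corners at z=.145
print(onz(w,wq,.1448).mean(0), s['obs']['tool_pos'])
```

```text
base [  0.5444   0.1085   0.1454   2.0939 -35.4388] rim [5.475e-01 1.128e-01 5.000e-04] grasp along axis from base 20.9 a,b offs of base rel tcp [ -1.7 -20.8]
[-1.   0.6  0.2  0.2  0.7  0.2 -0.9 -0.1 -0.5  0.9 -0.  -0.3  0.   0.1
  0.6 -0.6 -0.   0.7 -1.5 -0.   0.3]
base [  0.5444   0.1086   0.1452   2.1539 -35.4541] rim [5.476e-01 1.130e-01 3.000e-04] grasp along axis from base 20.7 a,b offs of base rel tcp [ -1.7 -20.7]
[ 0.2  0.2  0.5 -0.5  0.1  0.5 -1.6 -0.1  0.3]
[0.54456518 0.10895057 0.1448    ] [0.55782955 0.12444971 0.10650605]
```

>>> jog_arm:
  commands:
    - [0, 0, 0, 0]
    - [0, 0, 0, 0]
    - [-2.5, -3, 0, 0]
    - [-2.6, -3, 0, 0]
    - [-2.6, -3, 0, 0]
    - [-2.6, -3, 0, 0]
    - [-2.5, -3, 0, 0]
    - [0, 0, 0, 0]
    - [0, 0, 0, 0]
    - [0, 0, 0, 0]
  fingers: 66

```text
clock: 37.07
tool_pos: [0.5452, 0.1095, 0.1066]
orientation: [-180.0, 0.0, -125.8]
force: [0.3, 0.4, 0.4]
opening: 0.066
```

>>> jog_arm:
  commands:
    - [0, 0, 0, 0]
    - [0, 0, 0, 0]
    - [0, 0, 0, 0]
    - [0, 0, 0, 0]
    - [0, 0, 0, 0]
    - [0, 0, 0, 0]
    - [0, 0, 0, 0]
    - [0, 0, 0, 0]
    - [0, 0, 0, 0]
    - [0, 0, 0, 0]
  fingers: 53.7

```text
clock: 37.9
tool_pos: [0.545, 0.1095, 0.1064]
orientation: [180.0, -0.0, -125.8]
force: [0.2, -0.5, -1.0]
opening: 0.0539
```

>>> jog_arm:
  commands:
    - [0, 0, 1, 0]
    - [0, 0, 3, 0]
    - [0, 0, 6, 0]
    - [0, 0, 10, 0]
    - [0, 0, 15, 0]
    - [0, 0, 15, 0]
    - [0, 0, 10, 0]
    - [0, 0, 5, 0]
    - [0, 0, 0, 0]
    - [0, 0, 0, 0]

```text
clock: 38.73
tool_pos: [0.5449, 0.1095, 0.1715]
orientation: [180.0, 0.0, -125.8]
force: [0.0, 0.3, -1.3]
opening: 0.0541
```

```bash
python3 look.py 31 200 150 110
```

```text
[0.54488991 0.10948348 0.17150707] -125.7720109865046 0.05405498574421249 [ 0.03713798  0.31081486 -1.29850279] [ 0.02918905  0.07796985 -0.05907403] 38.7333
```

View pics/l31.png

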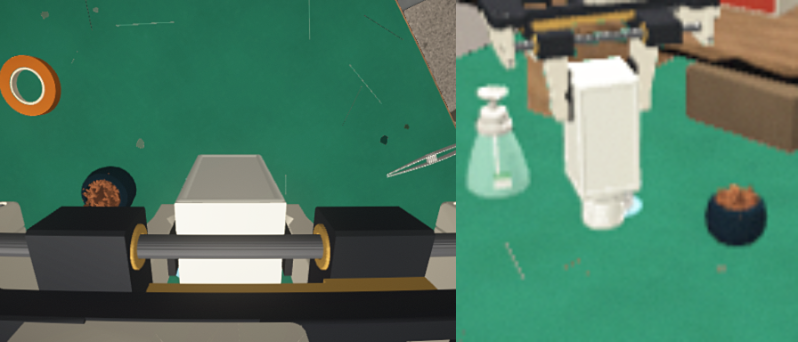

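>>> jog_arm:
  commands:
    - [0, 0, 8, 0]
    - [0, 0, 12, 0]
    - [-5, -5, 15, 0]
    - [-10, -10, 15, 0]
    - [-16, -16, 15, 0]
    - [-20, -20, 12, 0]
    - [-20, -20, 8, 0]
    - [-20, -20, 0, 0]
    - [-16, -20, 0, 0]
    - [-8, -20, 0, 0]

```text
clock: 39.67
tool_pos: [0.4281, -0.0225, 0.257]
orientation: [180.0, 0.0, -125.7]
force: [0.9, 0.0, -1.7]
opening: 0.0539
```

>>> jog_arm:
  commands:
    - [0, -22, 0, 0]
    - [0, -25, 0, 0]
    - [0, -28, 0, 0]
    - [0, -28, 0, 0]
    - [0, -28, 0, 0]
    - [0, -26, 0, 0]
    - [0, -22, 0, 0]
    - [0, -16, 0, 0]
    - [0, -8, 0, 0]
    - [0, 0, 0, 0]

```text
clock: 40.5
tool_pos: [0.4298, -0.2257, 0.2562]
orientation: [180.0, -0.0, -125.9]
force: [0.7, -0.1, -0.1]
opening: 0.0541
```

```bash
python3 look.py 32 300 150 150
python3 - <<'E'
from h import *
s=shot('side','si32')
E
```

```text
[ 0.42977444 -0.22574363  0.25623485] -125.87465843725221 0.054108025398382005 [ 0.68532531 -0.1201344  -0.12174266] [ 0.00578797  0.02885582 -0.01820386] 40.5
```

View pics/sc32.png

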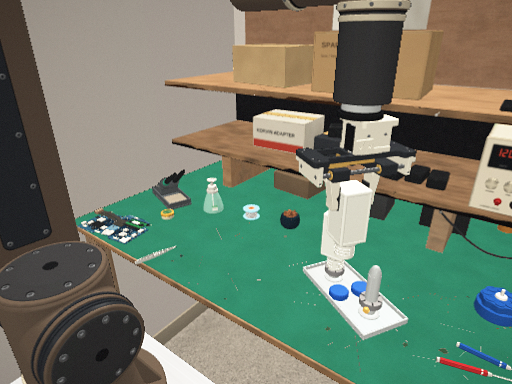

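View pics/si32.png

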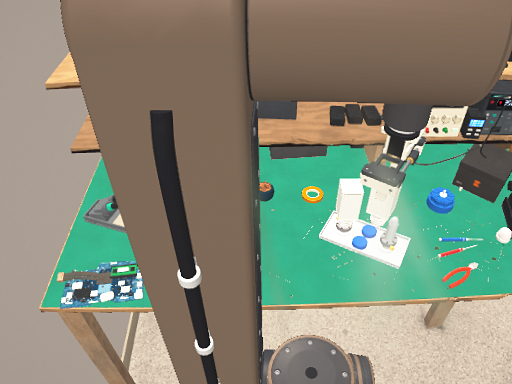

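View pics/w32.png

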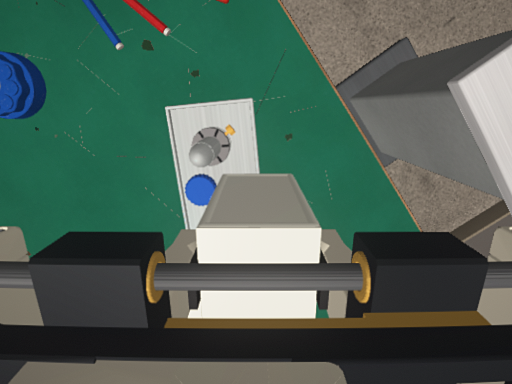

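Run:
```python
from tilt import *
w=pickle.load(open('pics/w32.pkl','rb'));si=pickle.load(open('pics/si32.pkl','rb'));sc=pickle.load(open('pics/sc32.pkl','rb'))
print('tip',onz(w,[[200,156]],.126),'collar',onz(w,[[211,147]],.042))
for n,z in((.126,0),): print(proj(w,[[.4637,-.2814,.128],[.4637,-.2814,.042]]))
wq=np.array([[197,228],[322,228],[226,175],[296,175]])
x=fit2([(w,[(1,-1,0),(-1,-1,0),(1,-1,.102),(-1,-1,.102)],wq)],yaw0=-35.87)
cv2.imwrite('pics/z32s.png',cv2.resize(si['image'][155:265,330:420,::-1],None,fx=5,fy=5,interpolation=cv2.INTER_CUBIC))
cv2.imwrite('pics/z32.png',cv2.resize(w['image'][90:240,150:340,::-1],None,fx=4,fy=4,interpolation=cv2.INTER_CUBIC))
```

```text
tip [[ 0.45805877 -0.28202814  0.126     ]] collar [[ 0.46100688 -0.28113594  0.042     ]]
[[195.51570327 160.24731123]
 [209.17590982 148.09989909]]
base [  0.4298  -0.2239   0.296   -0.06   -35.9216] rim [ 0.4297 -0.224   0.151 ] grasp along axis from base 21.0 a,b offs of base rel tcp [-1.1  1.5]
[ 0.6  0.   0.5 -0.  -2.7 -0.  -1.5  0.  -0.1]
```

View pics/z32s.png

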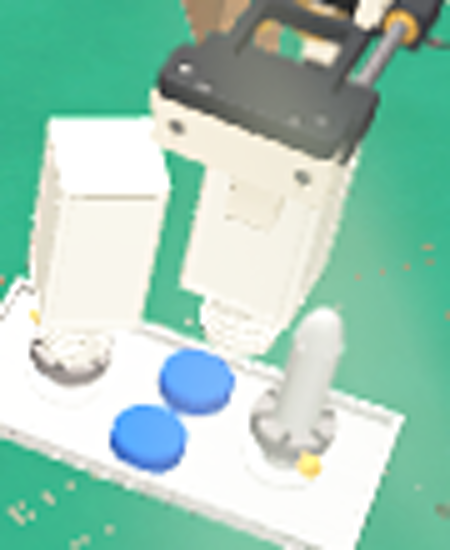

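View pics/z32.png

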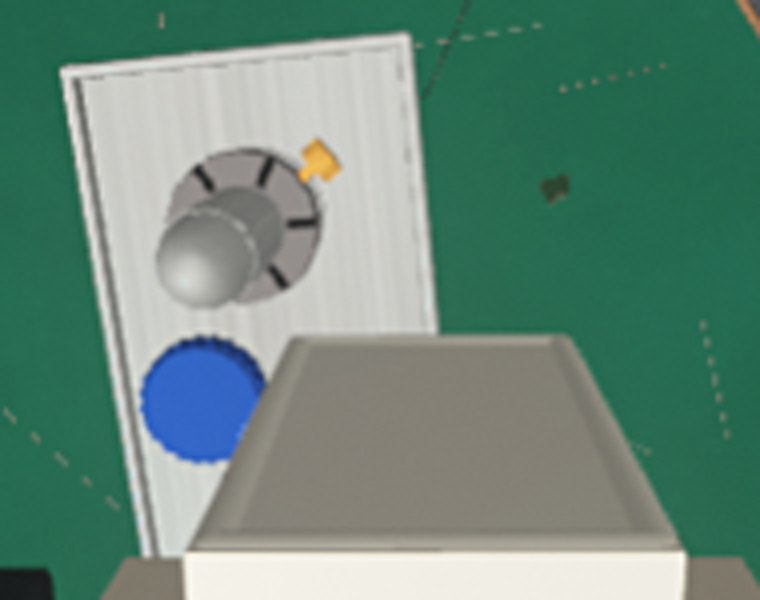

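Run:
```python
from tilt import *
w=pickle.load(open('pics/w32.pkl','rb'));si=pickle.load(open('pics/si32.pkl','rb'));sc=pickle.load(open('pics/sc32.pkl','rb'))
a=np.linspace(0,2*np.pi,40)
im=si['image'][:,:,::-1].copy();im=cv2.resize(im,None,fx=5,fy=5,interpolation=cv2.INTER_CUBIC)
def ring(s,im,x,y,z,r,c,f):
    p=proj(s,np.c_[x+r*np.cos(a),y+r*np.sin(a),0*a+z]);cv2.polylines(im,[np.round((p+.5)*f-.5).astype(int)],True,c,1)
ring(si,im,.4298,-.2250,.1505,.019,(0,0,255),5)
ring(si,im,.4637,-.2814,.107,.013,(255,0,255),5); ring(si,im,.4637,-.2814,.128,.001,(255,0,255),5)
for z in (.036,.042): ring(si,im,.4637,-.2814,z,.0235,(0,200,0),5)
i2=cv2.resize(w['image'][:,:,::-1].copy(),None,fx=4,fy=4,interpolation=cv2.INTER_CUBIC)
ring(w,i2,.4637,-.2814,.107,.013,(255,0,255),4); ring(w,i2,.4637,-.2814,.128,.001,(255,0,255),4)
for z in (.036,.042): ring(w,i2,.4637,-.2814,z,.0235,(0,200,0),4)
cv2.imwrite('pics/o32.png',np.hstack([im[155*5:265*5,330*5:420*5][:440],i2[90*4:200*4,150*4:240*4]]))
```

```text
(no output)
```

View pics/o32.png

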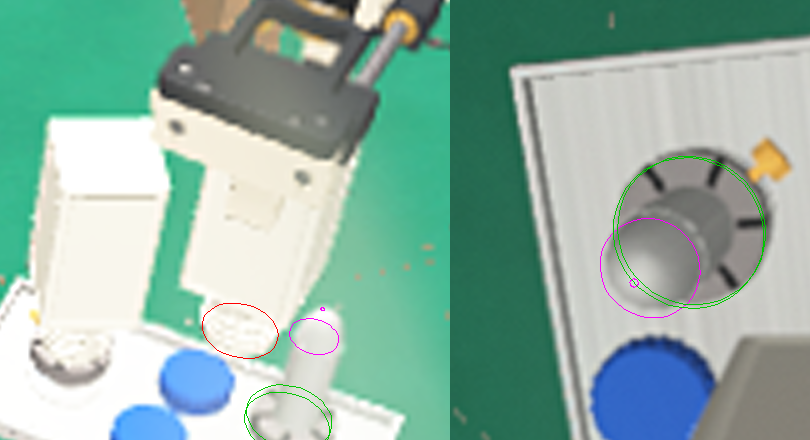

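>>> jog_arm:
  commands:
    - [2, -3.5, 0, 0]
    - [4, -7, 0, 0]
    - [5.5, -9.5, 0, 0]
    - [6, -10.5, 0, 0]
    - [5.5, -9.5, 0, 0]
    - [4.5, -8, 0, 0]
    - [3.5, -6, 0, 0]
    - [2.2, -3.8, 0, 0]
    - [0, 0, 0, 0]
    - [0, 0, 0, 0]

```text
clock: 41.48
tool_pos: [0.4631, -0.2825, 0.2562]
orientation: [180.0, -0.0, -125.8]
force: [-0.1, 0.3, -0.1]
opening: 0.0542
```

Run:
```python
from tilt import *
a=np.linspace(0,2*np.pi,40)
def ring(s,im,x,y,z,r,c,f):
    p=proj(s,np.c_[x+r*np.cos(a),y+r*np.sin(a),0*a+z]);cv2.polylines(im,[np.round((p+.5)*f-.5).astype(int)],True,c,1)
si=shot('side','si33');sc=shot('scene','sc33');o=si['obs'];print(o['tool_pos'],o['force'],o['opening'])
A=cv2.resize(si['image'][:,:,::-1],None,fx=6,fy=6,interpolation=cv2.INTER_CUBIC)
B=cv2.resize(sc['image'][:,:,::-1],None,fx=4,fy=4,interpolation=cv2.INTER_CUBIC)
cv2.imwrite('pics/o33.png',np.hstack([A[155*6:255*6,350*6:416*6][:600],cv2.resize(B[190*4:340*4,320*4:415*4],(380,600))]))
```

```text
[ 0.46308003 -0.28250546  0.25619823] [-0.14457982  0.29085388 -0.07430711] 0.054207397472167664
```

View pics/o33.png

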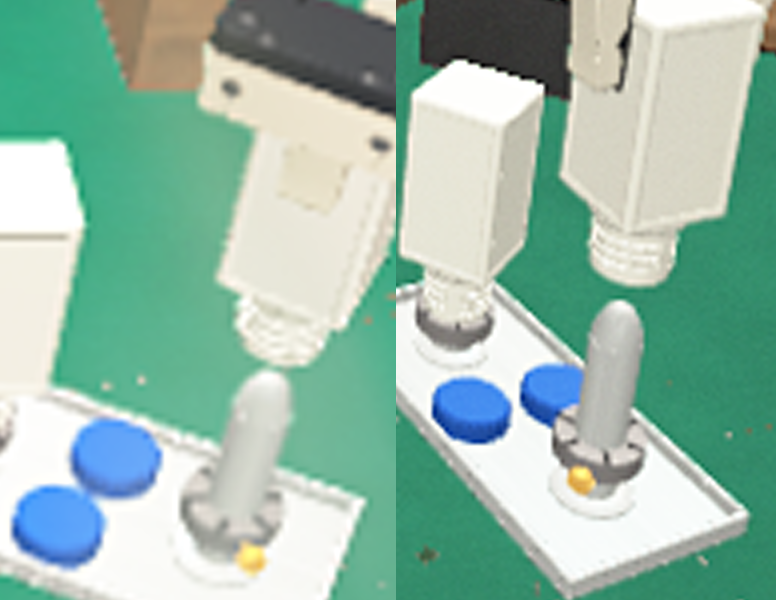

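Run:
```python
from tilt import *
a=np.linspace(0,2*np.pi,40)
def ring(s,im,x,y,z,r,c,f):
    p=proj(s,np.c_[x+r*np.cos(a),y+r*np.sin(a),0*a+z]);cv2.polylines(im,[np.round((p+.5)*f-.5).astype(int)],True,c,1)
si=pickle.load(open('pics/si33.pkl','rb'));sc=pickle.load(open('pics/sc33.pkl','rb'))
A=cv2.resize(si['image'][:,:,::-1],None,fx=6,fy=6,interpolation=cv2.INTER_CUBIC)
B=cv2.resize(sc['image'][:,:,::-1],None,fx=4,fy=4,interpolation=cv2.INTER_CUBIC)
px,py=.4634,-.2814
for s,I,f in ((si,A,6),(sc,B,4)):
    ring(s,I,.4631,-.2811,.1505,.019,(0,0,255),f)
    ring(s,I,px,py,.107,.013,(255,0,255),f);ring(s,I,px,py,.128,.001,(255,0,255),f)
    ring(s,I,px,py,.040,.0235,(0,200,0),f); ring(s,I,px,py,.085,.013,(255,0,255),f)
cv2.imwrite('pics/o33b.png',np.hstack([A[155*6:255*6,350*6:416*6][:600],cv2.resize(B[190*4:340*4,320*4:415*4],(380,600))]))
```

```text
(no output)
```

View pics/o33b.png

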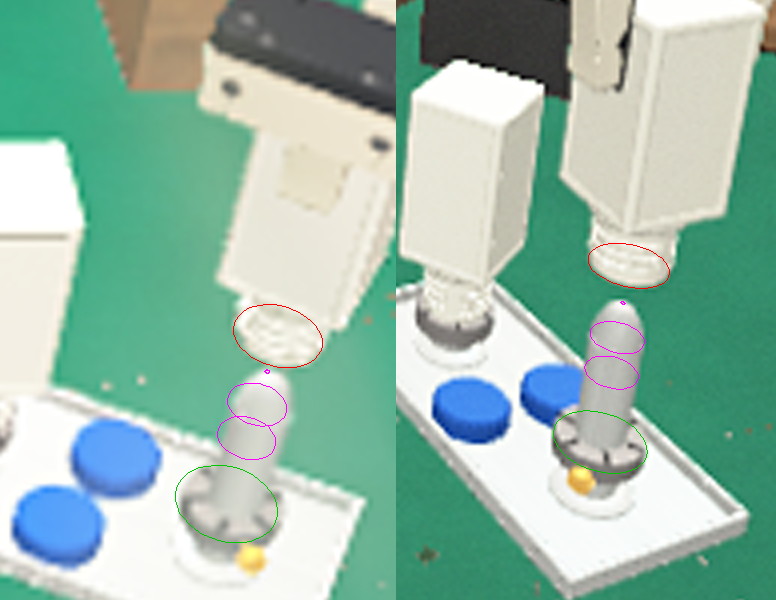

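>>> jog_arm:
  commands:
    - [-0.5, -0.3, -4, 0]
    - [-0.5, -0.2, -5, 0]
    - [-0.5, 0, -6, 0]
    - [0, 0, -6, 0]
    - [0, 0, -4, 0]
    - [0, 0, -2, 0]
    - [0, 0, -2, 0]
    - [0, 0, 0, 0]
    - [0, 0, 0, 0]
    - [0, 0, 0, 0]

```text
clock: 42.42
tool_pos: [0.4619, -0.2829, 0.2277]
orientation: [-180.0, 0.0, -125.8]
force: [0.8, -1.3, -1.1]
opening: 0.054
```

```bash
cat > peg.py <<'E'
from tilt import *
import sys
t=sys.argv[1]
si=shot('side','si'+t);sc=shot('scene','sc'+t);o=get_obs();print(o['tool_pos'],o['force'],o['moment'],o['opening'],o['clock'])
A=cv2.resize(si['image'][165:265,355:420,::-1],None,fx=6,fy=6,interpolation=cv2.INTER_CUBIC)
B=cv2.resize(sc['image'][215:315,330:395,::-1],None,fx=6,fy=6,interpolation=cv2.INTER_CUBIC)
cv2.imwrite(f'pics/p{t}.png',np.hstack([A,B]))
E
python3 peg.py 34
```

```text
[ 0.46186567 -0.28290372  0.22772889] [ 0.13954855 -0.49100535 -1.02561691] [0.00406377 0.06346492 0.01090674] 0.05392769719839232 42.5167
```

View pics/p34.png

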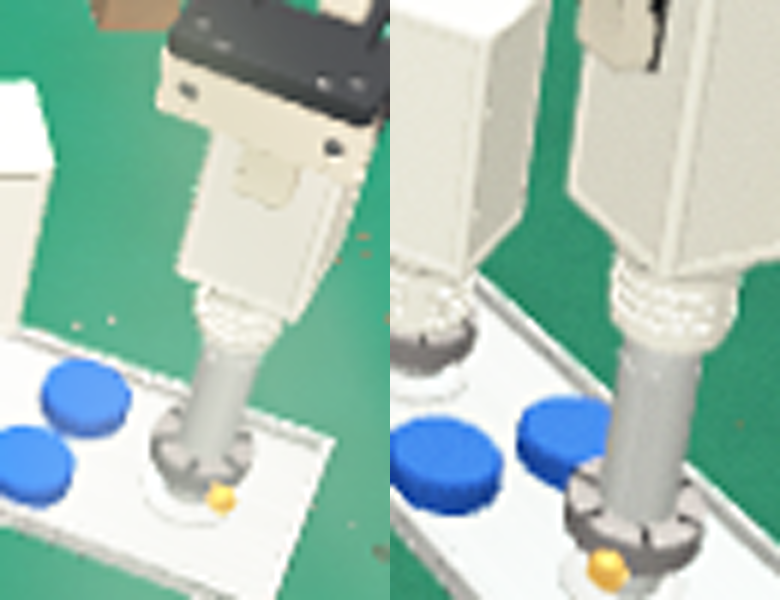

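>>> jog_arm:
  commands:
    - [-0.5, 0.9, 0, 0]
    - [-0.5, 0.9, 0, 0]
    - [0, 0, -2, 0]
    - [0, 0, -3, 0]
    - [0, 0, -3, 0]
    - [0, 0, -3, 0]
    - [0, 0, -2, 0]
    - [0, 0, 0, 0]
    - [0, 0, 0, 0]
    - [0, 0, 0, 0]

```text
clock: 43.35
tool_pos: [0.4607, -0.2811, 0.2145]
orientation: [180.0, -0.0, -125.8]
force: [-0.3, 0.0, -1.0]
opening: 0.0537
```

```bash
python3 peg.py 35
```

```text
[ 0.4607834  -0.28110243  0.21461553] [ 0.42029929 -0.22148773 -1.08449747] [-0.01724547  0.13946897 -0.00389198] 0.054040739372554575 43.45
```

View pics/p35.png

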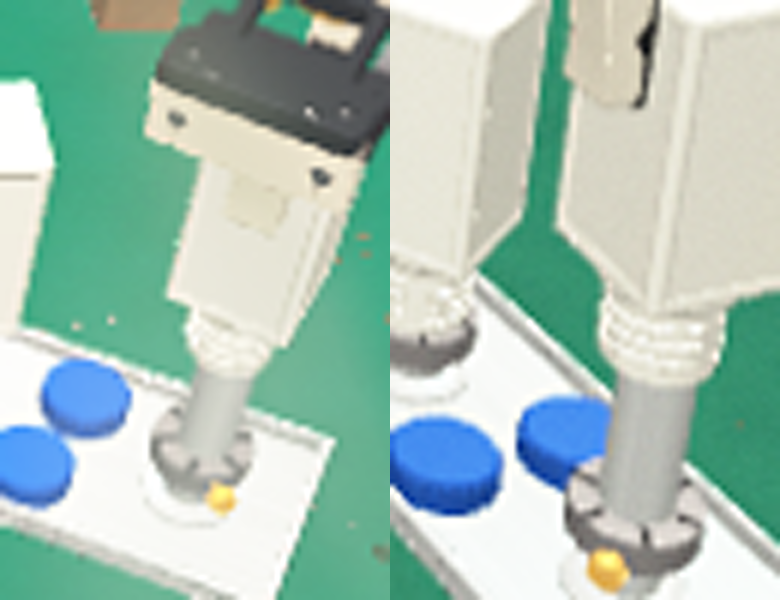

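>>> jog_arm:
  commands:
    - [0, 0, -2, 0]
    - [0, 0, -3, 0]
    - [0, 0, -3, 0]
    - [0, 0, -3, 0]
    - [0, 0, -3, 0]
    - [0, 0, -3, 0]
    - [0, 0, -3, 0]
    - [0, 0, 0, 0]
    - [0, 0, 0, 0]
    - [0, 0, 0, 0]

```text
clock: 44.28
tool_pos: [0.4606, -0.281, 0.1944]
orientation: [180.0, -0.0, -125.8]
force: [-0.8, -0.7, -1.7]
opening: 0.0539
```

```bash
python3 peg.py 36
```

```text
[ 0.46064074 -0.28102336  0.19449581] [-1.24041881 -0.37890374 -0.89279349] [-0.24029443  0.40527145  0.02994423] 0.05416611196432331 44.3833
```

View pics/p36.png

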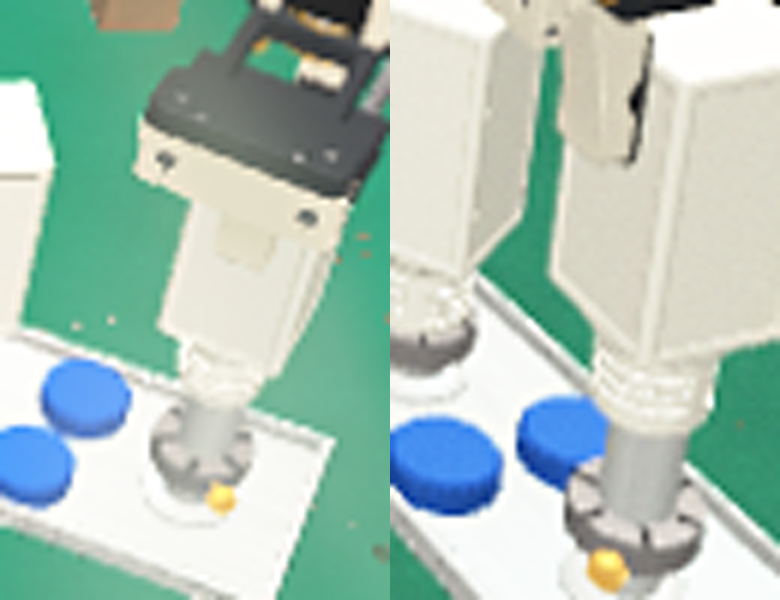

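>>> jog_arm:
  commands:
    - [-0.5, -0.2, -2, 0]
    - [0, 0, -2.5, 0]
    - [0, 0, -2.5, 0]
    - [0, 0, -2.5, 0]
    - [0, 0, -2.5, 0]
    - [0, 0, -2.5, 0]
    - [0, 0, -2.5, 0]
    - [0, 0, -2, 0]
    - [0, 0, 0, 0]
    - [0, 0, 0, 0]

```text
clock: 45.22
tool_pos: [0.4602, -0.2812, 0.1754]
orientation: [180.0, -0.0, -125.8]
force: [0.7, 0.2, -0.9]
opening: 0.0538
```

```bash
python3 peg.py 37
```

```text
[ 0.46030104 -0.28125544  0.17557781] [-0.10163156  0.00681939 -1.58097929] [0.04989326 0.1238208  0.00819824] 0.05384058745812694 45.3167
```

View pics/p37.png

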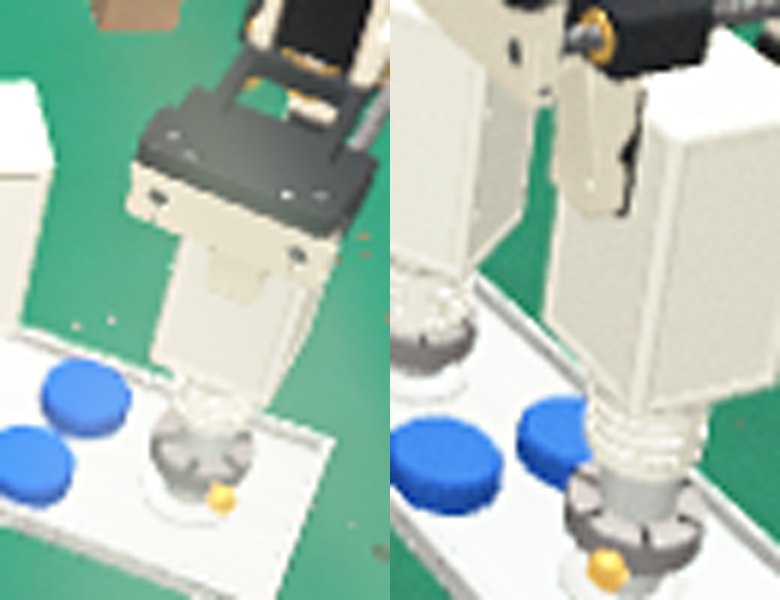

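>>> jog_arm:
  commands:
    - [0, 0, -1.5, 0]
    - [0, 0, -1.5, 0]
    - [0, 0, -1.5, 0]
    - [0, 0, -1.5, 0]
    - [0, 0, -1.5, 0]
    - [0, 0, -1.5, 0]
    - [0, 0, -1, 0]
    - [0, 0, 0, 0]
    - [0, 0, 0, 0]
    - [0, 0, 0, 0]

```text
clock: 46.15
tool_pos: [0.4603, -0.2813, 0.1656]
orientation: [-180.0, -0.0, -125.8]
force: [0.7, 0.9, -0.9]
opening: 0.0542
```

```bash
python3 peg.py 38
```

```text
[ 0.46027821 -0.28126602  0.16556624] [-0.24703791  0.25554849 -0.69397377] [0.01969947 0.03237738 0.01215093] 0.05404104727961489 46.25
```

View pics/p38.png

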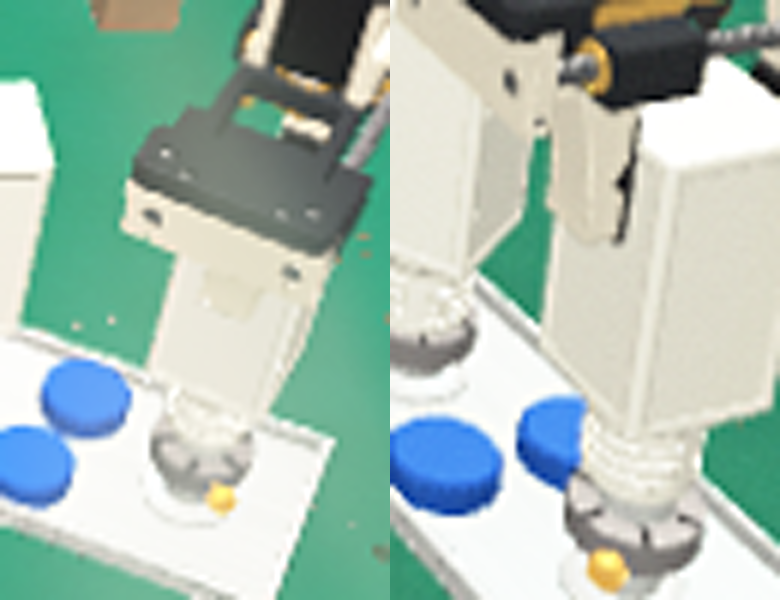

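>>> jog_arm:
  commands:
    - [0, 0, -1, 0]
    - [0, 0, -1, 0]
    - [0, 0, -1, 0]
    - [0, 0, -1, 0]
    - [0, 0, -1, 0]
    - [0, 0, -1, 0]
    - [0, 0, 0, 0]
    - [0, 0, 0, 0]
    - [0, 0, 0, 0]
    - [0, 0, 0, 0]
  fingers: 53.9

```text
clock: 47.08
tool_pos: [0.4603, -0.2812, 0.1595]
orientation: [-180.0, 0.0, -125.8]
force: [-0.1, -0.3, -1.0]
opening: 0.0542
```

>>> jog_arm:
  commands:
    - [0, 0, -0.3, 0]
    - [0, 0, -0.3, 0]
    - [0, 0, -0.3, 0]
    - [0, 0, -0.3, 0]
    - [0, 0, 0, 0]
    - [0, 0, 0, 0]
    - [0, 0, 0, 0]
    - [0, 0, 0, 0]
    - [0, 0, 0, 0]
    - [0, 0, 0, 0]

```text
clock: 47.92
tool_pos: [0.4603, -0.2812, 0.1583]
orientation: [180.0, 0.0, -125.8]
force: [0.6, -0.3, -0.8]
opening: 0.054
```

```bash
python3 peg.py 39
```

```text
[ 0.46023357 -0.28125032  0.15828923] [ 0.32027335  0.34172776 -0.89578922] [-0.02155838  0.03825664 -0.03751975] 0.05421153423178943 48.0167
```

View pics/p39.png

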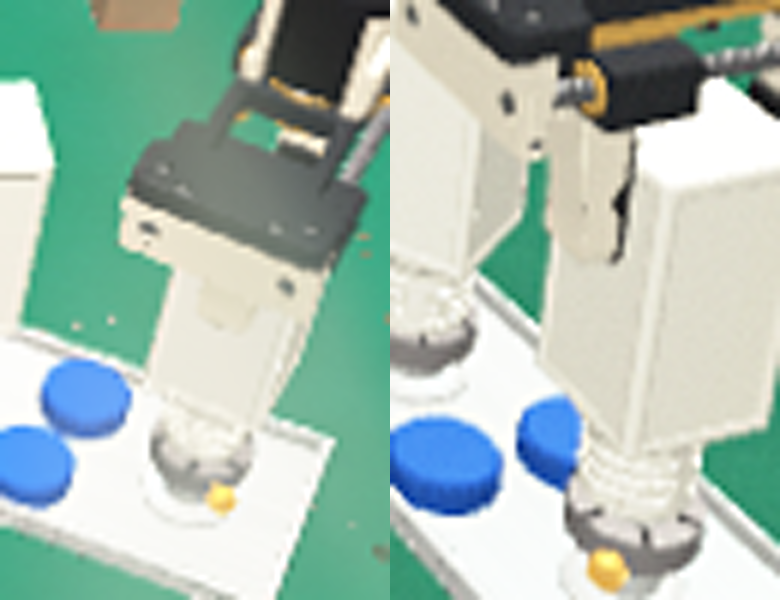

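>>> jog_arm:
  commands:
    - [0, 0, -0.3, 0]
    - [0, 0, -0.3, 0]
    - [0, 0, -0.3, 0]
    - [0, 0, -0.3, 0]
    - [0, 0, -0.3, 0]
    - [0, 0, 0, 0]
    - [0, 0, 0, 0]
    - [0, 0, 0, 0]
    - [0, 0, 0, 0]
    - [0, 0, 0, 0]

```text
clock: 48.85
tool_pos: [0.4603, -0.2812, 0.1568]
orientation: [-180.0, 0.0, -125.8]
force: [0.1, 0.7, -1.0]
opening: 0.0542
```

>>> jog_arm:
  commands:
    - [0, 0, -0.2, 0]
    - [0, 0, -0.2, 0]
    - [0, 0, -0.2, 0]
    - [0, 0, -0.2, 0]
    - [0, 0, 0, 0]
    - [0, 0, 0, 0]
    - [0, 0, 0, 0]
    - [0, 0, 0, 0]
    - [0, 0, 0, 0]
    - [0, 0, 0, 0]

```text
clock: 49.68
tool_pos: [0.4602, -0.2812, 0.156]
orientation: [180.0, -0.0, -125.8]
force: [0.0, -0.7, -1.2]
opening: 0.0539
```

>>> jog_arm:
  commands:
    - [0, 0, -0.2, 0]
    - [0, 0, -0.2, 0]
    - [0, 0, -0.2, 0]
    - [0, 0, -0.2, 0]
    - [0, 0, -0.2, 0]
    - [0, 0, 0, 0]
    - [0, 0, 0, 0]
    - [0, 0, 0, 0]
    - [0, 0, 0, 0]
    - [0, 0, 0, 0]

```text
clock: 50.52
tool_pos: [0.4602, -0.2812, 0.155]
orientation: [-180.0, -0.0, -125.8]
force: [0.4, 0.8, -0.3]
opening: 0.0543
```

```bash
python3 peg.py 40
```

```text
[ 0.46026586 -0.28125349  0.15500058] [-0.37132666  0.62754516 -1.5516008 ] [0.05122733 0.04017936 0.00963709] 0.05420194856617167 50.6167
```

View pics/p40.png

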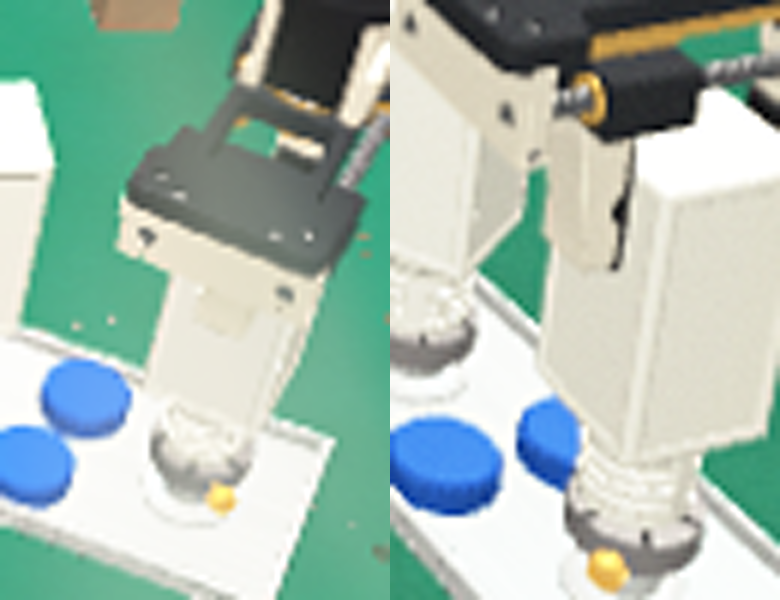

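>>> jog_arm:
  commands:
    - [0, 0, -0.2, 0]
    - [0, 0, -0.2, 0]
    - [0, 0, -0.2, 0]
    - [0, 0, -0.2, 0]
    - [0, 0, -0.2, 0]
    - [0, 0, 0, 0]
    - [0, 0, 0, 0]
    - [0, 0, 0, 0]
    - [0, 0, 0, 0]
    - [0, 0, 0, 0]

```text
clock: 51.45
tool_pos: [0.4602, -0.2813, 0.154]
orientation: [180.0, 0.0, -125.8]
force: [0.4, 0.4, -1.3]
opening: 0.054
```

>>> jog_arm:
  commands:
    - [0, 0, -0.2, 0]
    - [0, 0, -0.2, 0]
    - [0, 0, -0.2, 0]
    - [0, 0, -0.2, 0]
    - [0, 0, -0.2, 0]
    - [0, 0, 0, 0]
    - [0, 0, 0, 0]
    - [0, 0, 0, 0]
    - [0, 0, 0, 0]
    - [0, 0, 0, 0]

```text
clock: 52.28
tool_pos: [0.4605, -0.2814, 0.1533]
orientation: [-180.0, 0.0, -125.8]
force: [0.3, -0.4, 4.5]
opening: 0.054
```

>>> jog_arm:
  commands:
    - [0, 0, -0.2, 0]
    - [0, 0, 0, 0]
    - [0, 0, 0, 0]
    - [0, 0, 0.3, 0]
    - [0, 0, 0, 0]
    - [0, 0, 0, 0]
    - [0, 0, 0, 0]
    - [0, 0, 0, 0]
    - [0, 0, 0, 0]
    - [0, 0, 0, 0]

```text
clock: 53.12
tool_pos: [0.4605, -0.2813, 0.1532]
orientation: [-180.0, 0.0, -125.8]
force: [2.3, -3.1, 3.2]
opening: 0.0541
```

>>> jog_arm:
  commands:
    - [0, 0, 0, 0]
    - [0, 0, 0, 0]
    - [0, 0, 0, 0]
    - [0, 0, 0, 0]
    - [0, 0, 0, 0]
    - [0, 0, 0, 0]
    - [0, 0, 0, 0]
    - [0, 0, 0, 0]
    - [0, 0, 0, 0]
    - [0, 0, 0, 0]
  fingers: 62

```text
clock: 53.95
tool_pos: [0.4602, -0.2812, 0.1531]
orientation: [180.0, 0.0, -125.8]
force: [0.1, 0.1, 0.3]
opening: 0.0622
```

```bash
python3 peg.py 41; python3 -c "
from h import *
shot('wrist','w41')"
```

```text
[ 0.46025283 -0.28123617  0.15311569] [0.63041551 0.74209438 0.05487259] [ 0.04593708  0.08008959 -0.01878169] 0.061757292472340186 54.05
```

View pics/p41.png

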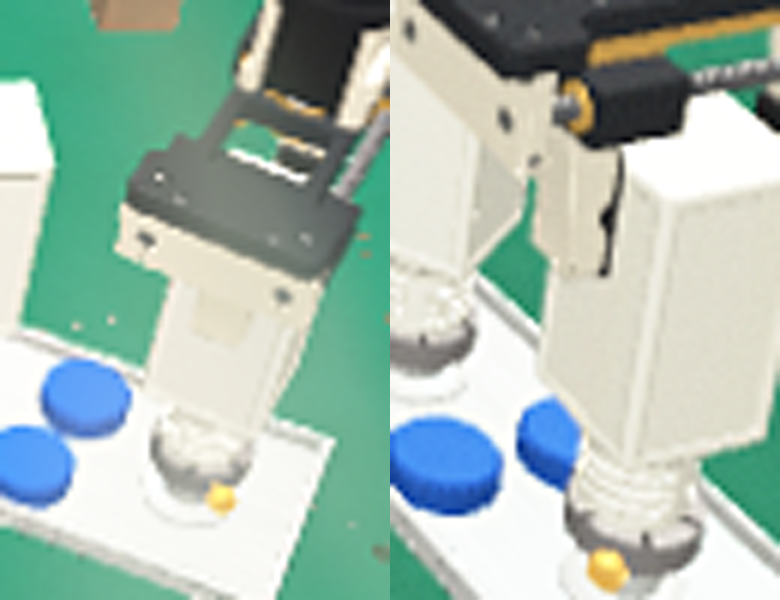

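View pics/w41.png

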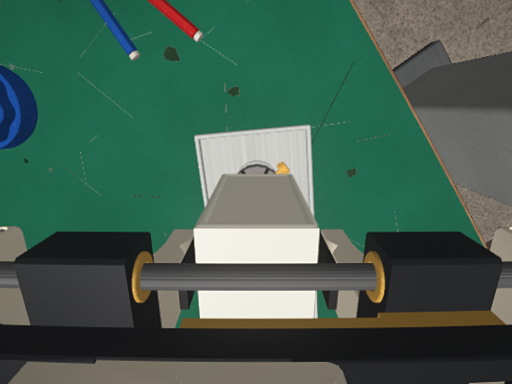

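>>> jog_arm:
  commands:
    - [0, 0, 0, 0]
    - [0, 0, 0, 0]
    - [0, 0, 0, 0]
    - [0, 0, 2, 0]
    - [0, 0, 4, 0]
    - [0, 0, 8, 0]
    - [0, 0, 12, 0]
    - [0, 0, 15, 0]
    - [0, 0, 15, 0]
    - [0, 0, 10, 0]
  fingers: 76

```text
clock: 54.93
tool_pos: [0.4608, -0.2816, 0.2214]
orientation: [-179.9, 0.0, -125.8]
force: [0.2, 0.3, 0.6]
opening: 0.076
```

>>> jog_arm:
  commands:
    - [0, 0, 15, 0]
    - [0, 0, 15, 0]
    - [0, 0, 15, 0]
    - [0, 0, 15, 0]
    - [0, 0, 10, 0]
    - [0, 0, 5, 0]
    - [0, 0, 0, 0]
    - [0, 0, 0, 0]
    - [0, 0, 0, 0]
    - [0, 0, 0, 0]

```text
clock: 55.77
tool_pos: [0.4599, -0.2811, 0.2931]
orientation: [179.9, -0.0, -125.8]
force: [0.0, 0.5, 0.4]
opening: 0.0762
```

```bash
python3 peg.py 42
```

```text
[ 0.46001827 -0.28115486  0.2933899 ] [-0.39943062  0.05179796 -0.3112986 ] [ 0.05939873 -0.00965875 -0.01057492] 0.07626725481629089 55.8667
```

View pics/p42.png

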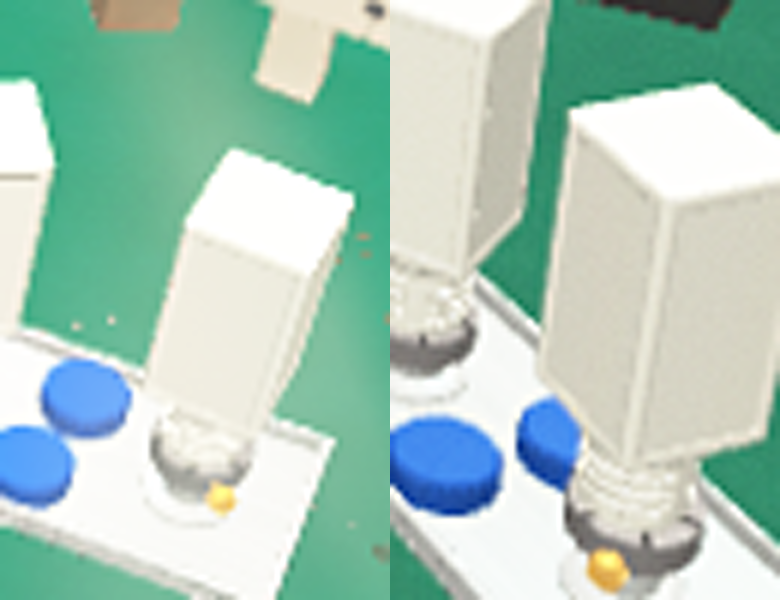

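View pics/sc42.png

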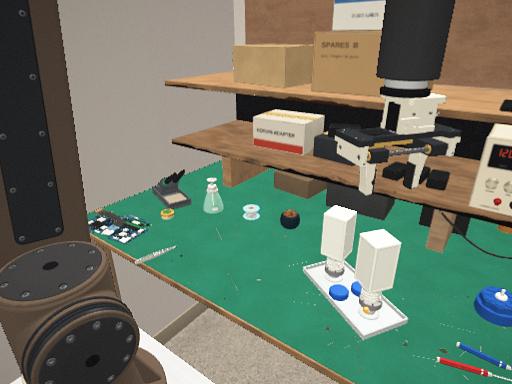

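Run:
```python
from h import *
# residual change of other things between first and last scene image
a=pickle.load(open('pics/scene0.pkl','rb'))['image'].astype(int);b=pickle.load(open('pics/sc42.pkl','rb'))['image'].astype(int)
for n,(x0,y0,x1,y1) in dict(dry=(318,200,350,278),wool=(278,205,302,232),reel=(240,200,264,222)).items():
    print(n,np.abs(a-b)[y0:y1,x0:x1].mean())
sc=pickle.load(open('pics/sc42.pkl','rb'))
print(onz(sc,np.array([[570,112],[712,85],[668,200]],float)/6+[330-65,215]-.4,.192)[:,:2])
print(close_job())
```

```text
dry 20.82011217948718
wool 19.5761316872428
reel 25.422348484848484
[[ 0.45516227 -0.24250844]
 [ 0.49937678 -0.27396874]
 [ 0.42344774 -0.28594851]]
the job is handed in; nothing more can be done
None
```

The bottle is upside down on the free peg with its rim on the collar, and I handed the job in at about 56 s (limit 72 s). The gripper was open and well clear above it.

**How it was done:** The moves cannot tilt the tool, so I turned the bottle over in stages:
1. I gripped it gently off-centre and tipped it onto its side on the bench.
2. I regripped it near the base and loosened the grip slightly until the neck swung down.
3. I dragged the rim along the bench until the bottle stood inverted on its own, then took a centred grip.
4. I lowered it over the peg in small steps until the force rose to about 4.5 N, which put the collar face at roughly 47 mm. Then I eased off, opened the fingers and withdrew.

**Last checks:**
- **Seating:** After release the force read about 0. The last pictures show the bottle upright with its rim down on the collar all round. The three base corners I picked give a centre of about (0.461, -0.280) m, within about 3 mm of the measured peg position.
- **Other things:** To the eye, the other bottle, the flask, the reel and the brass wool are where they were. My picture-difference check was no help: it showed clear brightness changes over three of them, and I didn't look into the cause.

**Doubts:**
- **Grip force:** It could not be measured, and the interface says it is fixed at half the maximum (30 N). I kept the commanded opening at most 0.5 mm under the bottle's width, and grip did weaken as that gap shrank. I can't confirm it stayed under 25 N.
- **Bench contact:** Pressing the upright bottle on the bench reached about 23 N early on. While I was finding the right grip, it also slipped about 15 mm onto the bench once, while lying on its side. On the stand, no reading was above 4.5 N.

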